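# Weigh down a glued tablet

### The arm

A 6-joint arm with a two-finger parallel gripper is mounted at the origin on the work surface. World frame = base frame: x ahead of the robot, y to its left, z up, the work surface at z = 0. Lengths are in m, angles in rad, forces in N, time in s.
With the tool pointing down it reaches from about 0.325 to 0.85 m from the base axis. Payload 4.4 kg.
Tool frame: the origin (TCP) lies on the centre line of the jaws, within the pads' length; the fingertips stand r.tip_reach ahead of it and the grasp point (between the pads) lies 11 mm behind it (r.tip_reach is the distance from the TCP to the fingertips, in m); z points along the fingers, x is the direction in which the jaws open and shut, and the axes are right-handed (so a half turn about z gives the same grasp; the last joint's range is limited). The gripper opens to 94 mm and grips with 3 to 60 N. Pads are 16 mm wide; open, the fingers measure 119 mm over their backs; the gripper's body (75 mm by 177 mm) begins 78 mm behind the grasp point.
Start: joints at [-1.456, 0.207, 1.542, -0, 1.393, -0.15], TCP at [0.15, -0.555, 0.213] pointing down, gripper open.
Joint ranges: [-2.73, 2.73], [-0.86, 2.22], [0.23, 2.46], [-1.11, 4.25], [0.08, 2.63], [-2.82, 2.82]. Speed limits (rad/s): [2.79, 2.79, 3.14, 3.14, 3.14, 3.14].

### API

Orientations are given as a unit quaternion [x, y, z, w].
In Python, from station import r gives the robot as it stands.
- The arm moves only by the tool play_rows, never from a script. Its argument "steps" is a list of rows, each a list of 7 numbers: the turn, a rotation vector about the tool's x, y, z in degrees, then the shift along the tool's x, y, z in mm, then the finger opening in mm, from 0 to 94. In form: [[ax, ay, az, tx, ty, tz, gripper], ...]. A call has 1 to 12 rows; each row shifts and turns the commanded pose from where the row before left it, along the tool's axes as they then stand; what a row does not reach is not made up. A row lasts 1/8 s, in which the tool goes at most 62.5 mm and 10.7 degrees, less where a joint would pass 70% of its speed; a pose out of reach is approached as far as the arm can. A call with a gripper value outside its range is refused whole. The fingers move at their own pace and stop on an object; "grip_force" is the grip in N (left out, the last holds). Time passes only in rows, so rows that do not move let the fingers close. It gives the time, the measured TCP pose, the force and the opening at its end, in the units of the state.
- r.sense(): the state, without advancing time (a new reading comes with each control period).
- r.read_camera(name): name is "side" or "top"; returns the picture (420x560x3 uint8, blue, green, red); there is no depth.
- r.calibration(name): a dict with "K" (3x3 intrinsics, pixels), "pose" (4x4, takes a point from camera to world coordinates). Camera axes: x right, y up, looking along -z (the intrinsics and any distortion apply to the point x, -y, -z); pixel columns grow to the right and rows downward; lengths in m; the calibration is good to about 2 mm. A picture is of the moment at which its call begins. calibration takes no time and is no camera call.
- r.sign_off(): hands the job in, once; it reports no verdict.
The state is a dict: "time": time; "joints": joint angles; "dq": joint speeds; "joint_torque": joint torques, N m; "position": TCP position; "tcp_rot": TCP orientation; "ft_force": force on the tool from outside, world axes, zero at the start; "wrist_torque": the same for the moment, N m; "width": finger opening in m.
Only numpy, scipy, OpenCV 4.12 (cv2) and the standard library are available. Lean on these libraries where they do the work, as an engineer would, in place of code of your own. Each camera call takes 0.05 s, during which the arm holds its last target.

### The job

The tablet has just been glued: lay the aluminium pressure plate flat on its middle, lengthwise along the tablet, then find out by lifting which of the round black weights are filled with steel and which are empty shells. Build all the filled ones into one straight stack centred on the ring on the plate, and lay all the empty shells flat in the white tray. When everything is in place, press the timer's button, leaving the glass jar where it is.

Things in the scene. Friction and masses are not known exactly. Their poses are not given: they have to be found in the camera images.
- tablet_mid (a point): centre of the top face of the freshly glued tablet: a dark flat slab 180 x 124 x 9 mm lying on a grey block 200 x 150 x 10 mm, both fixed; its top is 19 mm above the bench. x along the tablet's length, y across it, z up.
- plate_mid (a point): centre (half-way up) of the loose aluminium pressure plate, a flat slab 150 x 62 x 12 mm, 0.30 kg; x along its 150 mm length, y across its 62 mm width, z up. A ring 61 mm across is engraved around the middle of both its faces, which are alike. It starts flat on the bench.
- tray: shallow white tray, fixed, open at the top, 228 mm (its x) x 158 mm (its y) outside, walls 4 mm thick, rim 13 mm above the bench; inner floor about 4 mm above the bench. Origin at the centre of its underside.
- timer: white timer box, fixed, 75 mm (its x) x 85 mm (its y) x 36 mm high, with a push button on top. Origin at the centre of its underside.
- start (a joint): the timer's spring push button: 0 at rest, 0.006 m fully pressed; needs about 5 N, springs back. Pressed in by 4 mm or more it starts the timer.
- start_top (a point): centre of the top of the timer's button (30 mm across), to be pressed straight down.
- jar: small glass jar, 56 mm across and 60 mm high, origin under its centre; a bystander.
- puck_a_mid (a point): centre (half-way up) of one of the up to eight look-alike round black weights: flat disc 60 mm across, 26 mm high, z along its axis, both faces alike. Starts flat on the bench. Filled with steel it weighs about 0.45 kg, as an empty shell about 0.10 kg; this cannot be seen. Three to five of those present are filled, one to three empty. None if absent.
- puck_b_mid (a point): centre (half-way up) of one of the up to eight look-alike round black weights: flat disc 60 mm across, 26 mm high, z along its axis, both faces alike. Starts flat on the bench. Filled with steel it weighs about 0.45 kg, as an empty shell about 0.10 kg; this cannot be seen. Three to five of those present are filled, one to three empty. None if absent.
- puck_c_mid (a point): centre (half-way up) of one of the up to eight look-alike round black weights: flat disc 60 mm across, 26 mm high, z along its axis, both faces alike. Starts flat on the bench. Filled with steel it weighs about 0.45 kg, as an empty shell about 0.10 kg; this cannot be seen. Three to five of those present are filled, one to three empty. None if absent.
- puck_d_mid (a point): centre (half-way up) of one of the up to eight look-alike round black weights: flat disc 60 mm across, 26 mm high, z along its axis, both faces alike. Starts flat on the bench. Filled with steel it weighs about 0.45 kg, as an empty shell about 0.10 kg; this cannot be seen. Three to five of those present are filled, one to three empty. None if absent.
- puck_e_mid (a point): centre (half-way up) of one of the up to eight look-alike round black weights: flat disc 60 mm across, 26 mm high, z along its axis, both faces alike. Starts flat on the bench. Filled with steel it weighs about 0.45 kg, as an empty shell about 0.10 kg; this cannot be seen. Three to five of those present are filled, one to three empty. None if absent.
- puck_f_mid (a point): centre (half-way up) of one of the up to eight look-alike round black weights: flat disc 60 mm across, 26 mm high, z along its axis, both faces alike. Starts flat on the bench. Filled with steel it weighs about 0.45 kg, as an empty shell about 0.10 kg; this cannot be seen. Three to five of those present are filled, one to three empty. None if absent.
- puck_g_mid (a point): centre (half-way up) of one of the up to eight look-alike round black weights: flat disc 60 mm across, 26 mm high, z along its axis, both faces alike. Starts flat on the bench. Filled with steel it weighs about 0.45 kg, as an empty shell about 0.10 kg; this cannot be seen. Three to five of those present are filled, one to three empty. None if absent.
- puck_h_mid (a point): centre (half-way up) of one of the up to eight look-alike round black weights: flat disc 60 mm across, 26 mm high, z along its axis, both faces alike. Starts flat on the bench. Filled with steel it weighs about 0.45 kg, as an empty shell about 0.10 kg; this cannot be seen. Three to five of those present are filled, one to three empty. None if absent.
Things that resemble listed ones, but are neither listed nor needed, are in the scene too. What is shaped like the part that bears puck_d_mid but green or pink is not meant.

How it is judged:
On the way, in this order (a step that is already met when the one before it is completed fails the run):
1. the plate lies centred on the tablet, along it (horizontal distance between plate_mid and tablet_mid below 0.012 m and angle between the x axis of plate_mid and the x axis of tablet_mid, either way round below 0.14 rad and z of plate_mid in the frame of tablet_mid between 0.003 and 0.009 m and angle between the z axis of plate_mid and the z axis of tablet_mid, either way round below 0.06 rad), for 0.2 s.
2. all filled weights are stacked on the plate, which presses on the tablet as that many filled weights do, and all empty shells lie in the tray (all of step 1 and ((horizontal distance between puck_a_mid and plate_mid below 0.012 m and angle between the z axis of puck_a_mid and the z axis of tablet_mid, either way round below 0.12 rad and ((z of puck_a_mid in the frame of plate_mid between 0.011 and 0.027 m and contact force between plate and tablet above 5.63 N) or (z of puck_a_mid in the frame of plate_mid between 0.037 and 0.053 m and contact force between plate and tablet above 10.06 N) or (z of puck_a_mid in the frame of plate_mid between 0.063 and 0.079 m and contact force between plate and tablet above 14.49 N) or (z of puck_a_mid in the frame of plate_mid between 0.089 and 0.105 m and contact force between plate and tablet above 18.92 N) or (z of puck_a_mid in the frame of plate_mid between 0.115 and 0.131 m and contact force between plate and tablet above 23.35 N))) or (x of puck_a_mid in the frame of tray between -0.088 and 0.088 m and y of puck_a_mid in the frame of tray between -0.053 and 0.053 m and z of puck_a_mid in the frame of tray below 0.05 m and angle between the z axis of puck_a_mid and the z axis of tray, either way round below 0.25 rad and contact force between puck_a and tray below 2.6 N)) and ((horizontal distance between puck_b_mid and plate_mid below 0.012 m and angle between the z axis of puck_b_mid and the z axis of tablet_mid, either way round below 0.12 rad and ((z of puck_b_mid in the frame of plate_mid between 0.011 and 0.027 m and contact force between plate and tablet above 5.63 N) or (z of puck_b_mid in the frame of plate_mid between 0.037 and 0.053 m and contact force between plate and tablet above 10.06 N) or (z of puck_b_mid in the frame of plate_mid between 0.063 and 0.079 m and contact force between plate and tablet above 14.49 N) or (z of puck_b_mid in the frame of plate_mid between 0.089 and 0.105 m and contact force between plate and tablet above 18.92 N) or (z of puck_b_mid in the frame of plate_mid between 0.115 and 0.131 m and contact force between plate and tablet above 23.35 N))) or (x of puck_b_mid in the frame of tray between -0.088 and 0.088 m and y of puck_b_mid in the frame of tray between -0.053 and 0.053 m and z of puck_b_mid in the frame of tray below 0.05 m and angle between the z axis of puck_b_mid and the z axis of tray, either way round below 0.25 rad and contact force between puck_b and tray below 2.6 N)) and ((horizontal distance between puck_c_mid and plate_mid below 0.012 m and angle between the z axis of puck_c_mid and the z axis of tablet_mid, either way round below 0.12 rad and ((z of puck_c_mid in the frame of plate_mid between 0.011 and 0.027 m and contact force between plate and tablet above 5.63 N) or (z of puck_c_mid in the frame of plate_mid between 0.037 and 0.053 m and contact force between plate and tablet above 10.06 N) or (z of puck_c_mid in the frame of plate_mid between 0.063 and 0.079 m and contact force between plate and tablet above 14.49 N) or (z of puck_c_mid in the frame of plate_mid between 0.089 and 0.105 m and contact force between plate and tablet above 18.92 N) or (z of puck_c_mid in the frame of plate_mid between 0.115 and 0.131 m and contact force between plate and tablet above 23.35 N))) or (x of puck_c_mid in the frame of tray between -0.088 and 0.088 m and y of puck_c_mid in the frame of tray between -0.053 and 0.053 m and z of puck_c_mid in the frame of tray below 0.05 m and angle between the z axis of puck_c_mid and the z axis of tray, either way round below 0.25 rad and contact force between puck_c and tray below 2.6 N)) and ((horizontal distance between puck_d_mid and plate_mid below 0.012 m and angle between the z axis of puck_d_mid and the z axis of tablet_mid, either way round below 0.12 rad and ((z of puck_d_mid in the frame of plate_mid between 0.011 and 0.027 m and contact force between plate and tablet above 5.63 N) or (z of puck_d_mid in the frame of plate_mid between 0.037 and 0.053 m and contact force between plate and tablet above 10.06 N) or (z of puck_d_mid in the frame of plate_mid between 0.063 and 0.079 m and contact force between plate and tablet above 14.49 N) or (z of puck_d_mid in the frame of plate_mid between 0.089 and 0.105 m and contact force between plate and tablet above 18.92 N) or (z of puck_d_mid in the frame of plate_mid between 0.115 and 0.131 m and contact force between plate and tablet above 23.35 N))) or (x of puck_d_mid in the frame of tray between -0.088 and 0.088 m and y of puck_d_mid in the frame of tray between -0.053 and 0.053 m and z of puck_d_mid in the frame of tray below 0.05 m and angle between the z axis of puck_d_mid and the z axis of tray, either way round below 0.25 rad and contact force between puck_d and tray below 2.6 N)) and ((horizontal distance between puck_e_mid and plate_mid below 0.012 m and angle between the z axis of puck_e_mid and the z axis of tablet_mid, either way round below 0.12 rad and ((z of puck_e_mid in the frame of plate_mid between 0.011 and 0.027 m and contact force between plate and tablet above 5.63 N) or (z of puck_e_mid in the frame of plate_mid between 0.037 and 0.053 m and contact force between plate and tablet above 10.06 N) or (z of puck_e_mid in the frame of plate_mid between 0.063 and 0.079 m and contact force between plate and tablet above 14.49 N) or (z of puck_e_mid in the frame of plate_mid between 0.089 and 0.105 m and contact force between plate and tablet above 18.92 N) or (z of puck_e_mid in the frame of plate_mid between 0.115 and 0.131 m and contact force between plate and tablet above 23.35 N))) or (x of puck_e_mid in the frame of tray between -0.088 and 0.088 m and y of puck_e_mid in the frame of tray between -0.053 and 0.053 m and z of puck_e_mid in the frame of tray below 0.05 m and angle between the z axis of puck_e_mid and the z axis of tray, either way round below 0.25 rad and contact force between puck_e and tray below 2.6 N)) and ((horizontal distance between puck_f_mid and plate_mid below 0.012 m and angle between the z axis of puck_f_mid and the z axis of tablet_mid, either way round below 0.12 rad and ((z of puck_f_mid in the frame of plate_mid between 0.011 and 0.027 m and contact force between plate and tablet above 5.63 N) or (z of puck_f_mid in the frame of plate_mid between 0.037 and 0.053 m and contact force between plate and tablet above 10.06 N) or (z of puck_f_mid in the frame of plate_mid between 0.063 and 0.079 m and contact force between plate and tablet above 14.49 N) or (z of puck_f_mid in the frame of plate_mid between 0.089 and 0.105 m and contact force between plate and tablet above 18.92 N) or (z of puck_f_mid in the frame of plate_mid between 0.115 and 0.131 m and contact force between plate and tablet above 23.35 N))) or (x of puck_f_mid in the frame of tray between -0.088 and 0.088 m and y of puck_f_mid in the frame of tray between -0.053 and 0.053 m and z of puck_f_mid in the frame of tray below 0.05 m and angle between the z axis of puck_f_mid and the z axis of tray, either way round below 0.25 rad and contact force between puck_f and tray below 2.6 N)) and ((horizontal distance between puck_g_mid and plate_mid below 0.012 m and angle between the z axis of puck_g_mid and the z axis of tablet_mid, either way round below 0.12 rad and ((z of puck_g_mid in the frame of plate_mid between 0.011 and 0.027 m and contact force between plate and tablet above 5.63 N) or (z of puck_g_mid in the frame of plate_mid between 0.037 and 0.053 m and contact force between plate and tablet above 10.06 N) or (z of puck_g_mid in the frame of plate_mid between 0.063 and 0.079 m and contact force between plate and tablet above 14.49 N) or (z of puck_g_mid in the frame of plate_mid between 0.089 and 0.105 m and contact force between plate and tablet above 18.92 N) or (z of puck_g_mid in the frame of plate_mid between 0.115 and 0.131 m and contact force between plate and tablet above 23.35 N))) or (x of puck_g_mid in the frame of tray between -0.088 and 0.088 m and y of puck_g_mid in the frame of tray between -0.053 and 0.053 m and z of puck_g_mid in the frame of tray below 0.05 m and angle between the z axis of puck_g_mid and the z axis of tray, either way round below 0.25 rad and contact force between puck_g and tray below 2.6 N)) and ((horizontal distance between puck_h_mid and plate_mid below 0.012 m and angle between the z axis of puck_h_mid and the z axis of tablet_mid, either way round below 0.12 rad and ((z of puck_h_mid in the frame of plate_mid between 0.011 and 0.027 m and contact force between plate and tablet above 5.63 N) or (z of puck_h_mid in the frame of plate_mid between 0.037 and 0.053 m and contact force between plate and tablet above 10.06 N) or (z of puck_h_mid in the frame of plate_mid between 0.063 and 0.079 m and contact force between plate and tablet above 14.49 N) or (z of puck_h_mid in the frame of plate_mid between 0.089 and 0.105 m and contact force between plate and tablet above 18.92 N) or (z of puck_h_mid in the frame of plate_mid between 0.115 and 0.131 m and contact force between plate and tablet above 23.35 N))) or (x of puck_h_mid in the frame of tray between -0.088 and 0.088 m and y of puck_h_mid in the frame of tray between -0.053 and 0.053 m and z of puck_h_mid in the frame of tray below 0.05 m and angle between the z axis of puck_h_mid and the z axis of tray, either way round below 0.25 rad and contact force between puck_h and tray below 2.6 N))), for 0.3 s.
3. the timer's button is pressed (value of joint start above 0.004 m), for 0.05 s.
At the end, for the whole second after the job is handed in: Plate flat on the tablet, middles within 12 mm, lengths within 8 degrees; every filled weight in one stack on it, within 12 mm of its middle, no empty shell there; every empty shell flat and wholly inside the tray; button pressed after that and released (all of step 2 and value of joint start below 0.002 m); the robot touches nothing.
It fails at once if the jar is pushed more than 5 cm from its place (distance of jar from where it was at the start of the episode above 0.05 m).
Of puck_a, puck_b, puck_c, puck_d, puck_e, puck_f, puck_g, puck_h only 6 to 8 are there at a start; the rules pass over those that are not, and their reading is None.
At some moment in a run one of puck_a, puck_b, puck_c, puck_d, puck_e, puck_f, puck_g, puck_h may be knocked a few centimetres aside while the robot is not near it.
Once in a run the grip may slacken for a moment while it holds something.
It also fails if it takes over 210 s, if anything falls off the work surface, if the arm or the gripper's body presses on something with over 40 N, if the wrist force passes 120 N, or if a joint passes its speed limit or range.

## Working session

There is one attempt and no reset: what is moved stays moved. The work goes in short steps, Python scripts to look and compute and a tool call to move; the robot and the scene stay as the last step left them, time stands still between calls to the robot, and variables do not carry over. Pictures are saved under pics/ and viewed, and the job is handed in when it is done.

Besides the shell and the picture viewer there is one more tool, called after "Call:" as a command line: name --pt "numbers of a row" for each row, then --argument value for the rest. play_rows: Moves the arm, as the interface text tells. Its arguments: {"type":"object","properties":{"steps":{"type":"array"},"grip_force":{"type":"number"}},"required":["steps"]}

```bash
ls; mkdir -p pics; python3 - <<'E'
from station import r
import cv2
print(r.sense(), r.tip_reach)
for n in ("top","side"):
    cv2.imwrite(f"pics/{n}0.png", r.read_camera(n)); c=r.calibration(n); print(n,c)
E
```

```text
pics
{'time': 0.0, 'joints': array([-1.45648408e+00,  2.07423397e-01,  1.54295257e+00, -4.33722024e-05,
        1.39352092e+00, -1.50466663e-01]), 'dq': array([-0.00016024,  0.000321  , -0.00026902, -0.00021688, -0.00137937,
       -0.00102912]), 'joint_torque': array([ 1.53187018e-03, -3.70869362e+01, -2.81417888e+01,  6.98578265e-02,
        3.60573130e-02, -1.75938426e-04]), 'position': array([ 0.15037607, -0.55415551,  0.21228955]), 'tcp_rot': array([ 0.79426118, -0.60757539, -0.00081517, -0.00081445]), 'ft_force': array([0.47897905, 0.5870222 , 0.13803348]), 'wrist_torque': array([-0.04254096,  0.03482537, -0.04948325]), 'width': 0.09401361952853818} 0.008
top {'K': array([[435.5678857 ,   0.        , 275.78518916],
       [  0.        , 435.5678857 , 209.07245656],
       [  0.        ,   0.        ,   1.        ]]), 'pose': array([[ 0.01066022,  0.99008042, -0.1400968 ,  0.45565293],
       [-0.99993918,  0.01015867, -0.00429463, -0.03172562],
       [-0.00282883,  0.14013406,  0.9901285 ,  1.09043405],
       [ 0.        ,  0.        ,  0.        ,  1.        ]])}
side {'K': array([[386.96430862,   0.        , 284.38774397],
       [  0.        , 386.96430862, 203.04271459],
       [  0.        ,   0.        ,   1.        ]]), 'pose': array([[-0.90389061,  0.31448607, -0.28996599,  0.36712556],
       [-0.42728643, -0.63177544,  0.64675041,  0.48483253],
       [ 0.0202006 ,  0.70849016,  0.70543152,  0.65134493],
       [ 0.        ,  0.        ,  0.        ,  1.        ]])}
```

View pics/top0.png

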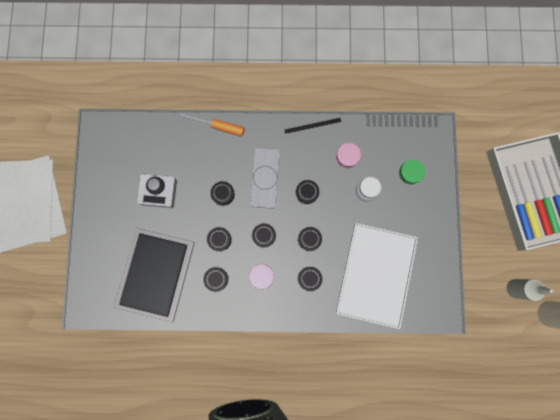

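View pics/side0.png

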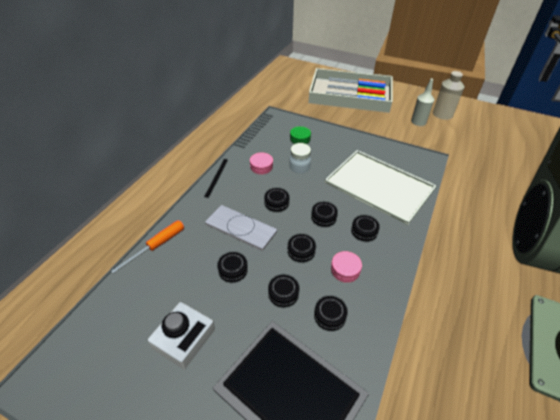

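The top view shows seven black discs, at (222,193), (307,192), (219,239), (263,236), (310,239), (216,279) and (310,279). It also shows pink and green decoys at (348,155), (261,276) and (413,172), the plate at (265,178), tablet at (155,275), tray at (377,275), timer at (156,190) and jar at (370,188).

```bash
cat > h.py <<'E'
import numpy as np, cv2, math
from station import r
def ray(n,u,v):
    c=r.calibration(n);K=c["K"];P=c["pose"]
    d=np.array([(u-K[0,2])/K[0,0],-(v-K[1,2])/K[1,1],-1.0])
    return P[:3,3],P[:3,:3]@d
def pt(n,u,v,z):
    o,d=ray(n,u,v);return o+d*(z-o[2])/d[2]
def proj(n,p):
    c=r.calibration(n);K=c["K"];P=c["pose"]
    q=P[:3,:3].T@(np.asarray(p)-P[:3,3]); return K[0,2]+K[0,0]*q[0]/-q[2],K[1,2]-K[1,1]*q[1]/-q[2]
def blobs(m,lo,hi):
    cs,_=cv2.findContours(m,cv2.RETR_EXTERNAL,cv2.CHAIN_APPROX_NONE)
    return [c for c in cs if lo<cv2.contourArea(c)<hi]
def rectpts(n,c,z):
    "contour -> world plane z -> minAreaRect"
    w=np.array([pt(n,u,v,z)[:2] for u,v in c[:,0,:]],np.float32)
    (x,y),(a,b),t=cv2.minAreaRect(w*1000)
    if a<b: a,b,t=b,a,t+90
    return x/1000,y/1000,a,b,((t+90)%180)-90   # centre, long, short, heading of long axis deg
E
python3 - <<'E'
from h import *
for n in ("top","side"):
    im=cv2.imread(f"pics/{n}0.png"); g=im.max(axis=2)
    # enlarged crop
    if n=="top":
        c=im[110:335,65:465]; cv2.imwrite("pics/crop0.png",cv2.resize(c,None,fx=2,fy=2,interpolation=cv2.INTER_CUBIC))
    m=((g<45)*255).astype(np.uint8)
    m=cv2.morphologyEx(m,cv2.MORPH_CLOSE,np.ones((7,7)))
    print(n)
    for c in blobs(m,200,8000):
        x,y,w,h=cv2.boundingRect(c); print((x,y,w,h),cv2.contourArea(c), [round(q,3) for q in rectpts(n,c,0.02)])
E
```

```text
top
(210, 400, 76, 20) 1040.5 [0.135, 0.034, 174.507, 41.99, -89.338]
side
(224, 329, 135, 91) 7203.5 [0.442, 0.275, 177.94, 123.073, -12.803]
(163, 314, 41, 36) 461.0 [0.659, 0.266, 67.977, 51.668, -4.673]
(315, 297, 32, 34) 809.5 [0.432, 0.123, 66.565, 56.115, -71.152]
(269, 275, 30, 32) 724.0 [0.529, 0.117, 67.568, 55.262, -63.901]
(218, 253, 29, 29) 651.5 [0.644, 0.113, 68.418, 55.722, -60.683]
(288, 235, 27, 27) 566.5 [0.539, 0.009, 68.864, 54.738, -65.078]
(352, 216, 27, 25) 502.0 [0.437, -0.103, 72.567, 55.285, -83.485]
(312, 202, 25, 25) 458.5 [0.532, -0.103, 74.944, 54.365, -70.11]
(265, 189, 24, 23) 417.0 [0.648, -0.096, 73.276, 54.287, -63.449]
(513, 129, 47, 143) 3357.5 [0.089, -0.444, 579.421, 89.477, 88.364]
(498, 0, 62, 105) 1542.0 [0.08, -1.426, 1255.667, 120.509, 83.39]
```

View pics/crop0.png

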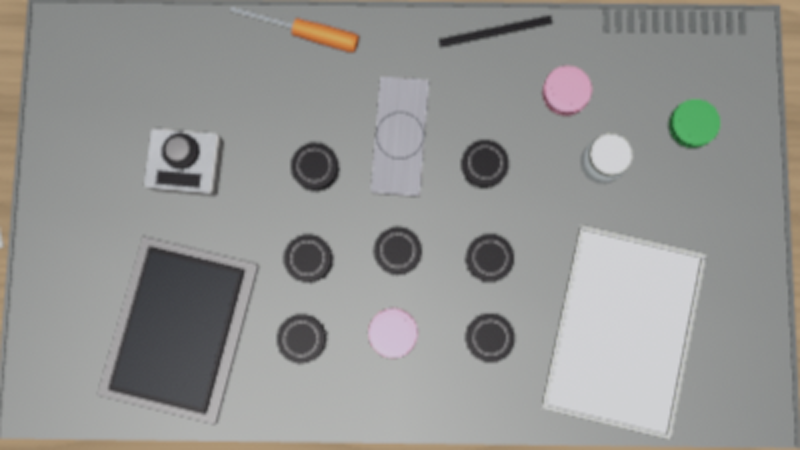

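The crop shows seven black discs with engraved rings. The three pink or green discs have no ring, so they are not meant. Next I measure each thing.

```bash
cat > meas.py <<'E'
from h import *
def pucks(im,thr=78,n="top",z=0.024):
    g=cv2.GaussianBlur(im.max(axis=2),(3,3),0)
    m=((g<thr)*255).astype(np.uint8); m=cv2.morphologyEx(m,cv2.MORPH_CLOSE,np.ones((5,5)))
    out=[]
    for c in blobs(m,250,900):
        x,y,w,h=cv2.boundingRect(c)
        if max(w,h)/min(w,h)>1.35: continue
        mo=cv2.moments(c);u,v=mo['m10']/mo['m00'],mo['m01']/mo['m00']
        R=rectpts(n,c,z); out.append((u,v,*pt(n,u,v,z)[:2],R[2],R[3]))
    return out
E
python3 - <<'E'
from meas import *
im=cv2.imread("pics/top0.png")
print([im[y,x].tolist() for x,y in((240,260),(222,183),(155,275),(130,245),(155,183),(265,195),(377,275),(275,178))])
for p in pucks(im): print("puck",np.round(p,3))
g=im.max(axis=2)
hsv=cv2.cvtColor(im,cv2.COLOR_BGR2HSV)
for thr in (60,70,80):
    for c in blobs(((g<thr)*255).astype(np.uint8),2500,9000): print("tablet",thr,np.round(rectpts("top",c,0.019),3))
for thr in (185,200,215):
    for c in blobs(((im.min(axis=2)>thr)*255).astype(np.uint8),150,12000): print("white",thr,cv2.boundingRect(c),np.round(rectpts("top",c,0.013),3),np.round(rectpts("top",c,0.036),3)[:2])
# plate : brighter than bench in window
sub=np.zeros_like(g); sub[140:215,240:290]=g[140:215,240:290]
for thr in (125,140,150):
    mm=cv2.morphologyEx(((sub>thr)*255).astype(np.uint8),cv2.MORPH_CLOSE,np.ones((5,5)))
    for c in blobs(mm,800,3000): print("plate",thr,np.round(rectpts("top",c,0.012),3))
ims=cv2.imread("pics/side0.png")
c=cv2.resize(ims[190:420,130:370],None,fx=2.5,fy=2.5,interpolation=cv2.INTER_CUBIC);cv2.imwrite("pics/sidecrop.png",c)
c=cv2.resize(im[170:215,130:185],None,fx=10,fy=10,interpolation=cv2.INTER_CUBIC);cv2.imwrite("pics/timer.png",c)
E
```

```text
[[171, 172, 171], [63, 61, 63], [78, 74, 72], [160, 161, 160], [150, 148, 150], [177, 170, 170], [211, 208, 208], [174, 167, 167]]
puck [ 3.10117e+02  2.77814e+02  4.40000e-01 -1.12000e-01  5.09070e+01
  5.01480e+01]
puck [ 3.09554e+02  2.38435e+02  5.35000e-01 -1.11000e-01  5.15960e+01
  5.14480e+01]
puck [2.19300e+02 2.38092e+02 5.33000e-01 1.11000e-01 5.41880e+01 5.14780e+01]
puck [2.63730e+02 2.34567e+02 5.43000e-01 2.00000e-03 5.16040e+01 5.15530e+01]
puck [2.22256e+02 1.92974e+02 6.46000e-01 1.06000e-01 5.57990e+01 5.47740e+01]
puck [ 3.06974e+02  1.91632e+02  6.51000e-01 -1.04000e-01  5.55480e+01
  5.47960e+01]
tablet 80 [  0.445   0.269 176.117 121.044 -12.966]
white 185 (250, 267, 23, 21) [4.4000e-01 9.0000e-03 5.2712e+01 4.8406e+01 5.3437e+01] [0.44  0.008]Traceback (most recent call last):
  File "<stdin>", line 10, in <module>
  File "h.py", line 17, in rectpts
    w=np.array([pt(n,u,v,z)[:2] for u,v in c[:,0,:]],np.float32)
                ~~^^^^^^^^^
  File "h.py", line 8, in pt
    o,d=ray(n,u,v);return o+d*(z-o[2])/d[2]
        ~~~^^^^^^^
  File "h.py", line 4, in ray
    c=r.calibration(n);K=c["K"];P=c["pose"]
ValueError: time passes only in moves, steps and waits
```

```bash
python3 - <<'E'
s=open('h.py').read()
s=s.replace('def ray','_C={n:r.calibration(n) for n in ("top","side")}\ndef ray').replace('c=r.calibration(n);','c=_C[n];')
open('h.py','w').write(s)
E
sed -i 's/thr=78/thr=112/' meas.py
python3 - <<'E'
from meas import *
im=cv2.imread("pics/top0.png"); ims=cv2.imread("pics/side0.png")
for p in pucks(im): print("puck",np.round(p,4).tolist())
g=im.max(axis=2); mn=im.min(axis=2)
for thr in (90,110):
    for c in blobs(((g<thr)*255).astype(np.uint8),2500,9000): print("tablet",thr,np.round(rectpts("top",c,0.019),3).tolist())
def win(a,y0,y1,x0,x1):
    s=np.zeros_like(a); s[y0:y1,x0:x1]=a[y0:y1,x0:x1]; return s
for thr in (185,190,195):
    for c in blobs(((win(mn,220,335,330,425)>thr)*255).astype(np.uint8),1500,12000): print("tray",thr,np.round(rectpts("top",c,0.013),3).tolist())
    for c in blobs(((win(mn,172,212,135,178)>thr)*255).astype(np.uint8),150,12000): print("timer",thr,np.round(rectpts("top",c,0.036),3).tolist())
hsv=cv2.cvtColor(im,cv2.COLOR_BGR2HSV)
b=(im[:,:,0].astype(int)-im[:,:,1])
print(im[160,262],im[205,262],im[150,240],im[188,375])
for thr in (3,4,5):
    mm=cv2.morphologyEx(((win(b,140,215,240,290)>thr)*255).astype(np.uint8),cv2.MORPH_CLOSE,np.ones((5,5)))
    for c in blobs(mm,800,3000): print("plate",thr,np.round(rectpts("top",c,0.012),3).tolist())
c=cv2.resize(ims[190:420,130:370],None,fx=2.5,fy=2.5,interpolation=cv2.INTER_CUBIC);cv2.imwrite("pics/sidecrop.png",c)
c=cv2.resize(im[140:215,130:300],None,fx=4.5,fy=4.5,interpolation=cv2.INTER_CUBIC);cv2.imwrite("pics/timer.png",c)
E
```

```text
puck [516.6373, 287.5766, 0.4216, -0.609, 47.3424, 45.7156]
puck [309.7169, 278.3492, 0.4382, -0.1109, 55.7942, 54.9241]
puck [215.507, 278.7859, 0.4347, 0.1169, 55.7178, 55.1931]
puck [309.5291, 238.5047, 0.5346, -0.1105, 56.4921, 56.3477]
puck [218.8668, 238.7364, 0.5317, 0.1116, 59.0897, 56.3807]
puck [263.5373, 234.7847, 0.5426, 0.0023, 56.5143, 56.4628]
puck [222.218, 192.9565, 0.6457, 0.1065, 60.8092, 59.7343]
puck [307.008, 191.5103, 0.6514, -0.1043, 59.7349, 58.093]
puck [154.6397, 189.9345, 0.6516, 0.2751, 65.843, 52.3493]
tablet 90 [0.445, 0.269, 176.811, 121.826, -12.961]
tablet 110 [0.445, 0.27, 178.137, 123.485, -12.965]
tray 185 [0.449, -0.273, 226.543, 150.806, -12.885]
tray 190 [0.448, -0.273, 222.506, 148.864, -12.797]
tray 195 [0.447, -0.274, 218.865, 148.182, -12.822]
[174 167 168] [176 169 169] [146 148 146] [211 208 207]
plate 3 [0.689, 0.002, 150.656, 62.516, -3.899]
plate 4 [0.689, 0.003, 149.391, 61.278, -4.07]
plate 5 [0.688, 0.002, 147.753, 60.146, -4.055]
```

View pics/timer.png

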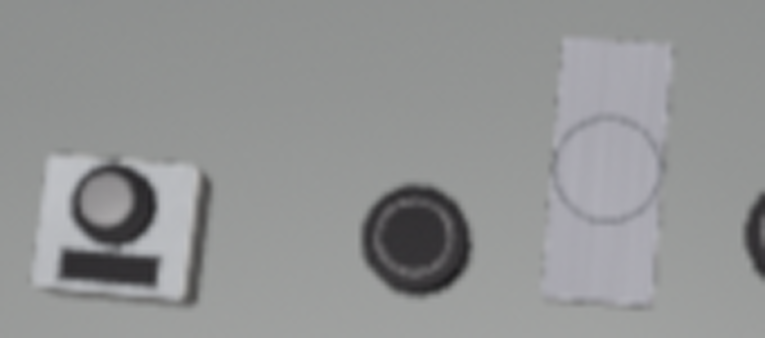

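View pics/sidecrop.png

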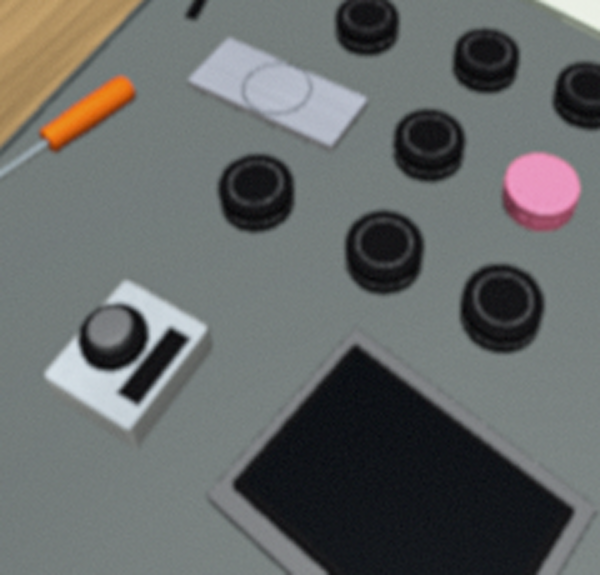

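Tablet, plate and tray sizes match the given ones. The timer crop shows the grey button top at about (153,184), and in the side picture it is at about (175,322). Now I cross-check the puck centres and triangulate the button.

```bash
cat >> h.py <<'E'
def tri(a,b):
    o1,d1=ray("top",*a);o2,d2=ray("side",*b)
    A=np.stack([d1,-d2],1);s=np.linalg.lstsq(A,o2-o1,rcond=None)[0]
    p,q=o1+s[0]*d1,o2+s[1]*d2
    return (p+q)/2,np.linalg.norm(p-q)
def need(x,y,z,head):
    "rows needed: az deg about tool z, then tx ty tz mm in the axes after that turn (head = world heading of tool x, deg)"
    s=r.sense();q=s["tcp_rot"];from scipy.spatial.transform import Rotation as R
    M=R.from_quat(q).as_matrix();h=math.degrees(math.atan2(M[1,0],M[0,0]))
    az=-((head-h+180)%360-180); 
    if az>90: az-=180
    if az<-90: az+=180
    hh=math.radians(h-az);X=np.array([math.cos(hh),math.sin(hh)]);Y=np.array([math.sin(hh),-math.cos(hh)])
    d=np.array([x,y])-s["position"][:2]
    print("t %.2f pos"%s["time"],np.round(s["position"],4),"h %.1f tilt %.2f"%(h,math.degrees(math.acos(-M[2,2]))),"q6 %.2f"%s["joints"][5],"w %.1f"%(s["width"]*1e3),"F",np.round(s["ft_force"],2))
    print("NEED az %.1f  tx %.1f ty %.1f tz %.1f"%(az,1e3*d@X,1e3*d@Y,1e3*(s["position"][2]-z)))
E
sed -i 's/z=0.024/z=0.013/' meas.py
python3 - <<'E'
from meas import *
im=cv2.imread("pics/top0.png"); ims=cv2.imread("pics/side0.png")
T=[p for p in pucks(im) if abs(p[3])<.2]
S=pucks(ims,45,"side")+pucks(ims,60,"side")
for p in T:
    b=min(S,key=lambda s:math.hypot(s[2]-p[2],s[3]-p[3]))
    q,e=tri(p[:2],b[:2]); print("top",np.round(p[2:4],4),"side",np.round(b[2:4],4),"tri",np.round(q,4),round(e,4))
print("button",tri((153.3,184.2),(175.2,322)))
# jar
print("jar lid", pt("top",370,186,0.06))
need(0.689,0.0025,0.15,-94)
E
```

```text
top [ 0.4381 -0.1118] side [ 0.4371 -0.1089] tri [ 0.4377 -0.1121  0.0095] 0.0006
top [0.4345 0.1184] side [0.4334 0.1191] tri [0.434  0.1185 0.0119] 0.001
top [ 0.5354 -0.1113] side [ 0.5337 -0.1084] tri [ 0.5352 -0.1117  0.0094] 0.0011
top [0.5325 0.113 ] side [0.5307 0.1144] tri [0.532  0.1132 0.0107] 0.0014
top [0.5435 0.0026] side [0.5414 0.0041] tri [0.5428 0.0025 0.0107] 0.0017
top [0.6476 0.108 ] side [0.6458 0.1095] tri [0.6475 0.1081 0.0104] 0.0011
top [ 0.6535 -0.105 ] side [ 0.6513 -0.1023] tri [ 0.6535 -0.1054  0.0095] 0.0013
button (array([0.65911921, 0.27058543, 0.05032921]), np.float64(0.0037854585822500128))
jar lid [ 0.65983746 -0.25331532  0.06      ]
t 0.10 pos [ 0.1504 -0.5543  0.2124] h -74.8 tilt 0.11 q6 -0.15 w 93.9 F [ 0.42 -1.14 -0.09]
NEED az 19.2  tx -593.0 ty -498.5 tz 62.4
```

Call:
play_rows --pt "0 0 9.6 0 0 0 80" --pt "0 0 9.6 0 0 0 80" --pt "0 0 0 -42 -36 0 80" --pt "0 0 0 -42 -36 0 80" --pt "0 0 0 -42 -36 0 80" --pt "0 0 0 -42 -36 0 80" --pt "0 0 0 -42 -36 0 80" --pt "0 0 0 -42 -36 0 80" --pt "0 0 0 -42 -36 0 80" --pt "0 0 0 -42 -36 0 80" --pt "0 0 0 -42 -36 0 80" --pt "0 0 0 -42 -36 0 80"

```text
time: 1.6
position: [0.5399, -0.1597, 0.213]
tcp_rot: [-0.682, 0.731, 0.0, -0.0]
ft_force: [0.1, -0.6, -0.3]
width: 0.0802
```

Call:
play_rows --pt "0 0 0 -42 -36 0 80" --pt "0 0 0 -42 -36 20 80" --pt "0 0 0 -42 -32 20 80" --pt "0 0 0 -42 -32 20 80" --pt "0 0 0 0 0 0 80"

```text
time: 2.22
position: [0.6857, 0.0003, 0.149]
tcp_rot: [-0.683, 0.73, 0.003, -0.002]
ft_force: [0.0, -0.1, -0.1]
width: 0.08
```

```bash
python3 -c "
from h import *
need(0.689,0.0025,0.0105,-94)"
```

```text
t 2.23 pos [6.857e-01 3.000e-04 1.490e-01] h -93.8 tilt 0.38 q6 1.51 w 80.0 F [ 0.04 -0.05 -0.1 ]
NEED az 0.2  tx -2.4 ty -3.1 tz 138.5
```

Call:
play_rows --pt "0 0 0 -2.5 -3 30 80" --pt "0 0 0 0 0 40 80" --pt "0 0 0 0 0 40 80" --pt "0 0 0 0 0 15 80" --pt "0 0 0 0 0 5 80" --pt "0 0 0 0 0 5 80" --pt "0 0 0 0 0 0 80"

```text
time: 3.1
position: [0.6907, -0.0012, 0.0198]
tcp_rot: [-0.682, 0.732, -0.001, 0.001]
ft_force: [-0.3, 0.3, -0.2]
width: 0.0799
```

```bash
python3 -c "
from h import *
need(0.689,0.0025,0.0105,-94)
cv2.imwrite('pics/side1.png',r.read_camera('side'))"
```

```text
t 3.10 pos [ 0.6907 -0.0012  0.0198] h -94.0 tilt 0.13 q6 1.51 w 79.9 F [-0.3   0.26 -0.21]
NEED az -0.0  tx -3.6 ty 1.9 tz 9.3
```

View pics/side1.png

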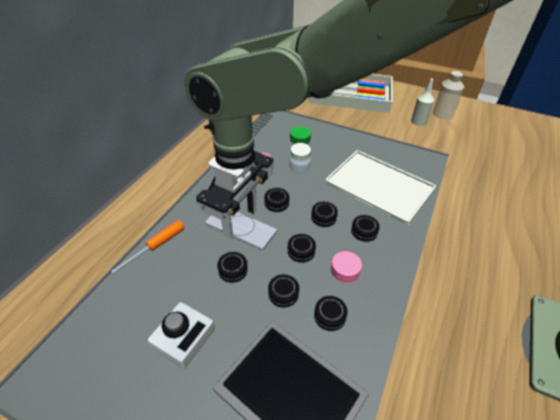

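The fingers straddle the plate across its width at about (232,228). Next I go down the last 9 mm.

Call:
play_rows --pt "0 0 0 -3.5 2 4 80" --pt "0 0 0 0 0 4 80" --pt "0 0 0 0 0 1 80" --pt "0 0 0 0 0 0 80"

```text
time: 3.65
position: [0.6878, 0.0027, 0.0092]
tcp_rot: [-0.682, 0.731, 0.0, -0.0]
ft_force: [0.2, 0.4, 0.4]
width: 0.0802
```

```bash
python3 -c "
from h import *
need(0.689,0.0025,0.0105,-94)"
```

```text
t 3.65 pos [0.6878 0.0027 0.0092] h -94.0 tilt 0.03 q6 1.52 w 80.2 F [0.17 0.44 0.35]
NEED az -0.0  tx 0.1 ty -1.2 tz -1.3
```

Call:
play_rows --pt "0 0 0 0 -1 -1 80" --pt "0 0 0 0 0 0 50" --pt "0 0 0 0 0 0 50" --pt "0 0 0 0 0 0 50" --pt "0 0 0 0 0 0 50" --pt "0 0 0 0 0 -10 50" --pt "0 0 0 0 0 -20 50" --pt "0 0 0 0 0 -30 50" --pt "0 0 0 0 0 0 50" --grip_force 45

```text
time: 4.78
position: [0.6925, 0.0024, 0.0753]
tcp_rot: [-0.682, 0.731, -0.003, 0.003]
ft_force: [0.8, 0.5, -3.3]
width: 0.0615
```

```bash
python3 -c "
from h import *
need(0.445,0.2695,0.05,-103)
cv2.imwrite('pics/side2.png',r.read_camera('side')[100:320,140:400])"
```

```text
t 4.78 pos [0.6925 0.0024 0.0753] h -94.0 tilt 0.52 q6 1.52 w 61.5 F [ 0.77  0.48 -3.29]
NEED az 9.0  tx -204.6 ty 301.2 tz 25.3
```

View pics/side2.png

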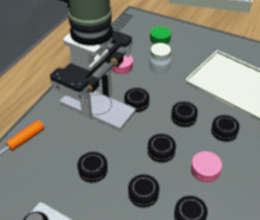

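Plate held level, width 61.5 mm and about 3.3 N, as expected.

Call:
play_rows --pt "0 0 9 0 0 -25 50" --pt "0 0 0 -12 18 0 50" --pt "0 0 0 -25 37 0 50" --pt "0 0 0 -25 37 0 50" --pt "0 0 0 -25 37 0 50" --pt "0 0 0 -25 37 0 50" --pt "0 0 0 -25 37 0 50" --pt "0 0 0 -25 37 0 50" --pt "0 0 0 -25 37 0 50" --pt "0 0 0 -17 24 0 50" --pt "0 0 0 0 0 0 50" --pt "0 0 0 0 0 0 50"

```text
time: 6.32
position: [0.4417, 0.2687, 0.0949]
tcp_rot: [-0.622, 0.783, -0.0, -0.0]
ft_force: [0.5, 0.2, -2.5]
width: 0.0614
```

```bash
python3 -c "
from h import *
need(0.445,0.2695,0.0295,-103)"
```

```text
t 6.33 pos [0.4417 0.2687 0.0949] h -103.0 tilt 0.05 q6 2.18 w 61.4 F [ 0.52  0.15 -2.54]
NEED az -0.0  tx -1.6 ty -3.0 tz 65.4
```

Call:
play_rows --pt "0 0 0 -1.5 -3 20 50" --pt "0 0 0 0 0 20 50" --pt "0 0 0 0 0 12 50" --pt "0 0 0 0 0 6 50" --pt "0 0 0 0 0 2 50" --pt "0 0 0 0 0 0 50" --pt "0 0 0 0 0 0 50"

```text
time: 7.2
position: [0.4455, 0.2702, 0.0361]
tcp_rot: [-0.622, 0.783, -0.0, 0.001]
ft_force: [0.4, 0.4, -1.8]
width: 0.0617
```

```bash
python3 -c "
from h import *
need(0.445,0.2695,0.0295,-103)
cv2.imwrite('pics/side3.png',cv2.resize(r.read_camera('side')[180:420,100:420],None,fx=2.4,fy=2.4))"
```

```text
t 7.20 pos [0.4455 0.2702 0.0361] h -103.0 tilt 0.08 q6 2.18 w 61.7 F [ 0.45  0.35 -1.84]
NEED az -0.0  tx 0.8 ty 0.3 tz 6.6
```

View pics/side3.png

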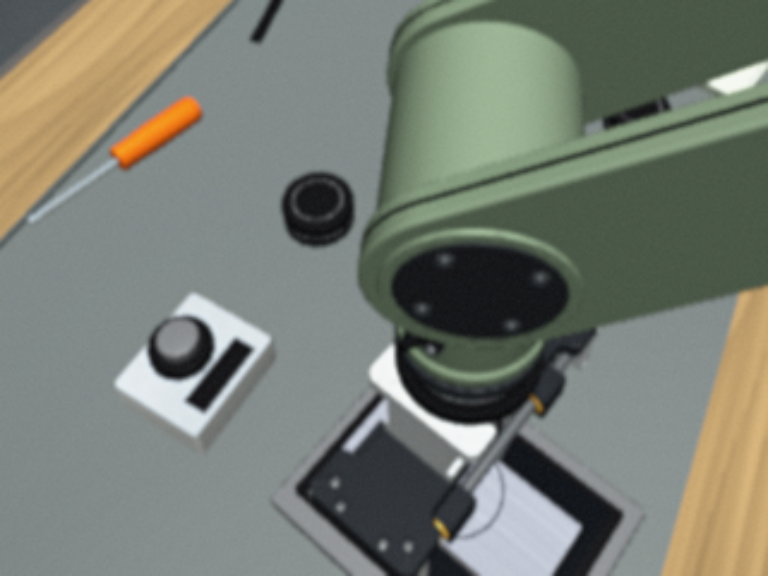

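The plate hovers over the tablet, roughly centred and aligned (plate edge about (510,510) in the crop). Now I lower it.

Call:
play_rows --pt "0 0 0 0 0 4 50" --pt "0 0 0 0 0 2 50" --pt "0 0 0 0 0 0 50" --pt "0 0 0 0 0 0 50"

```text
time: 7.75
position: [0.4448, 0.27, 0.0295]
tcp_rot: [-0.622, 0.783, 0.0, -0.0]
ft_force: [-0.9, 0.0, 0.5]
width: 0.0613
```

```bash
python3 -c "
from h import *
need(0.445,0.2695,0.0295,-103)"
```

```text
t 7.75 pos [0.4448 0.27   0.0295] h -103.0 tilt 0.02 q6 2.18 w 61.3 F [-0.88  0.04  0.51]
NEED az -0.0  tx 0.4 ty -0.3 tz 0.0
```

Contact (force is now zero). Release, rise and look.

Call:
play_rows --pt "0 0 0 0 0 0 76" --pt "0 0 0 0 0 0 76" --pt "0 0 0 0 0 0 76" --pt "0 0 0 0 0 -20 76" --pt "0 0 0 0 0 -40 76" --pt "0 0 0 0 0 -60 76" --pt "0 0 0 50 0 -20 76" --pt "0 0 0 60 0 0 76" --pt "0 0 0 60 0 0 76" --pt "0 0 0 0 0 0 76"

```text
time: 9.0
position: [0.406, 0.1015, 0.1695]
tcp_rot: [-0.62, 0.785, -0.0, -0.0]
ft_force: [-0.3, 0.5, 0.2]
width: 0.0763
```

```bash
python3 - <<'E'
from meas import *
need(0.434,0.1185,0.0115,-90)
im=r.read_camera('top');ims=r.read_camera('side')
cv2.imwrite('pics/top4.png',im); cv2.imwrite('pics/side4.png',ims)
g=im.max(axis=2);s=np.zeros_like(g);s[225:330,115:200]=g[225:330,115:200]
b=im.min(axis=2)
for thr in(115,125,135):
  m=np.zeros_like(g);m[238:312,127:185]=(b[238:312,127:185]>thr)*255
  for c in blobs(m,600,5000): print(cv2.boundingRect(c),np.round(rectpts("top",c,0.031),3).tolist())
E
```

```text
t 9.00 pos [0.406  0.1015 0.1695] h -103.4 tilt 0.04 q6 1.84 w 76.3 F [-0.32  0.51  0.15]
NEED az -13.4  tx -17.0 ty -28.0 tz 158.0
(138, 290, 47, 22) [0.382, 0.244, 110.362, 49.174, -89.375]
(139, 241, 34, 38) [0.476, 0.263, 87.264, 63.64, -13.137]
(138, 294, 47, 18) [0.378, 0.244, 110.156, 39.755, -89.375]
(139, 241, 33, 38) [0.476, 0.264, 86.626, 61.927, -13.284]
(140, 242, 32, 37) [0.476, 0.264, 86.626, 61.047, -13.144]
```

View pics/top4.png

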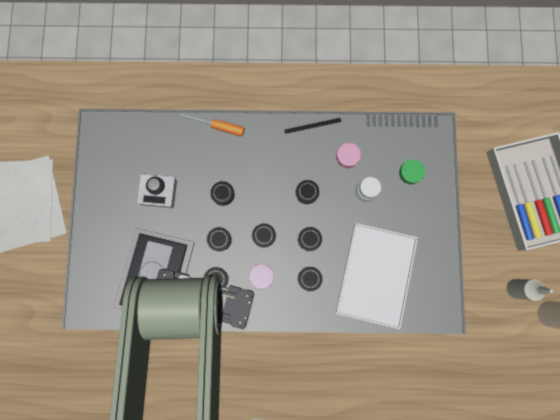

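View pics/side4.png

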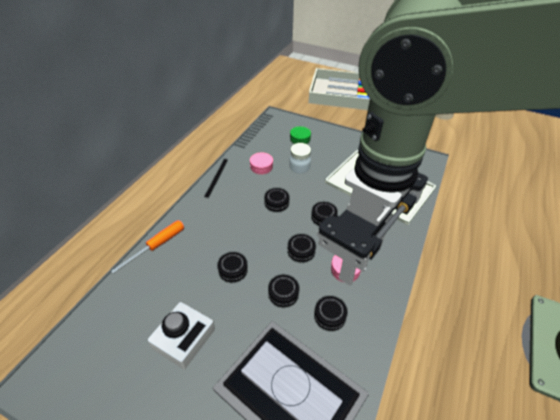

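The side view shows the plate on the tablet with its ring at about (290,386), while the arm hides it in the top view. I measure it from the side.

```bash
python3 - <<'E'
from meas import *
im=cv2.imread('pics/side4.png');b=im.min(axis=2)
for thr in(100,130):
  m=np.zeros_like(b);m[330:420,225:360]=(b[330:420,225:360]>thr)*255
  for c in blobs(m,600,9000):
    print(cv2.boundingRect(c),np.round(rectpts("side",c,0.031),3).tolist())
print(pt("side",290.5,386,.031))
cv2.imwrite('pics/plate4.png',cv2.resize(im[320:420,210:375],None,fx=4.5,fy=4.5,interpolation=2))
# tablet in side image from earlier: bias check
i0=cv2.imread('pics/side0.png');m=((i0.max(axis=2)<60)*255).astype(np.uint8)
for c in blobs(m,5000,9999):print("tab",np.round(rectpts("side",c,0.019),3).tolist())
E
```

```text
(241, 342, 101, 78) [0.444, 0.272, 151.386, 63.91, -12.865]
(277, 330, 83, 63) [0.417, 0.214, 140.725, 101.145, 25.89]
(225, 330, 44, 50) [0.529, 0.254, 81.631, 72.859, -58.504]
(242, 342, 100, 78) [0.444, 0.272, 149.782, 62.739, -12.878]
(278, 330, 82, 62) [0.426, 0.207, 137.528, 100.767, 17.498]
(225, 330, 43, 49) [0.532, 0.259, 79.724, 71.503, -64.11]
[0.44287236 0.27322015 0.031     ]
tab [0.443, 0.273, 177.308, 122.036, -12.788]
```

View pics/plate4.png

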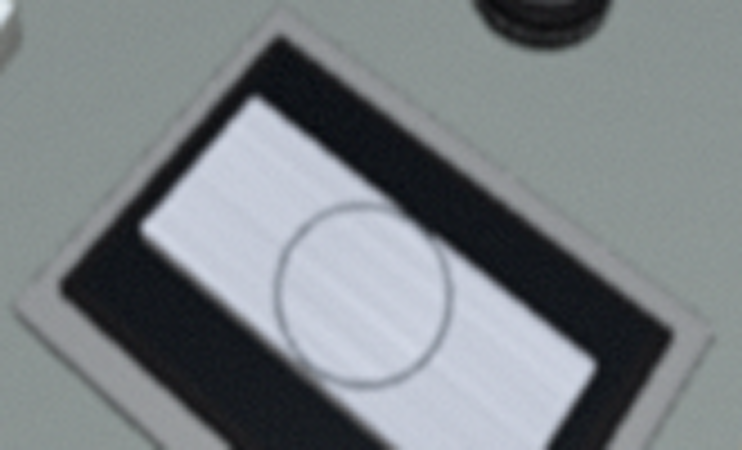

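Step 1 looks met: seen by the side camera, the plate centre is (0.444,0.272) against the tablet's (0.443,0.273), with headings equal. Now the first weight, P2 at (0.434,0.1185).

```bash
python3 -c "
from h import *
need(0.434,0.1185,0.0115,-103)"
```

```text
t 9.10 pos [0.407  0.1042 0.1697] h -103.1 tilt 0.07 q6 1.84 w 75.9 F [-0.48  0.44 -0.04]
NEED az -0.1  tx -20.0 ty -23.1 tz 158.2
```

Call:
play_rows --pt "0 0 0 -20 -23 30 76" --pt "0 0 0 0 0 40 76" --pt "0 0 0 0 0 40 76" --pt "0 0 0 0 0 25 76" --pt "0 0 0 0 0 15 76" --pt "0 0 0 0 0 5 76" --pt "0 0 0 0 0 0 76" --pt "0 0 0 0 0 0 76"

```text
time: 10.1
position: [0.4348, 0.1189, 0.0155]
tcp_rot: [-0.622, 0.783, -0.001, 0.001]
ft_force: [-0.0, -0.4, 0.4]
width: 0.0762
```

```bash
python3 -c "
from h import *
need(0.434,0.1185,0.0115,-103)
cv2.imwrite('pics/side5.png',cv2.resize(r.read_camera('side')[180:420,200:420],None,fx=2.4,fy=2.4))"
```

```text
t 10.10 pos [0.4348 0.1189 0.0155] h -103.0 tilt 0.14 q6 1.87 w 76.2 F [-0.04 -0.38  0.42]
NEED az -0.0  tx 0.5 ty 0.7 tz 4.0
```

View pics/side5.png

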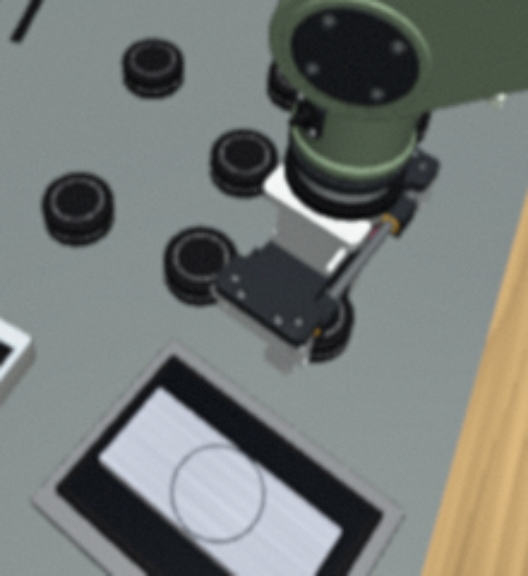

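The gripper straddles the puck at crop (325,325), with a finger on the near side. Down 3 mm more, then grip and weigh.

Call:
play_rows --pt "0 0 0 0 0.5 3 76" --pt "0 0 0 0 0 0 76" --pt "0 0 0 0 0 0 48" --pt "0 0 0 0 0 0 48" --pt "0 0 0 0 0 0 48" --pt "0 0 0 0 0 0 48" --pt "0 0 0 0 0 -10 48" --pt "0 0 0 0 0 -30 48" --pt "0 0 0 0 0 -30 48" --pt "0 0 0 0 0 -20 48" --pt "0 0 0 0 0 0 48" --pt "0 0 0 0 0 0 48" --grip_force 45

```text
time: 11.65
position: [0.4324, 0.1188, 0.1009]
tcp_rot: [-0.622, 0.783, 0.0, -0.0]
ft_force: [-0.6, 0.3, -1.3]
width: 0.0592
```

```bash
python3 -c "
from h import *
need(0.445,0.2695,0.0425,-103)"
```

```text
t 11.65 pos [0.4324 0.1188 0.1009] h -103.0 tilt 0.06 q6 1.87 w 59.2 F [-0.56  0.33 -1.31]
NEED az -0.0  tx -149.7 ty 21.6 tz 58.4
```

-1.3 N, so P2 looks empty. It goes to the tray, slot C at (0.380,-0.257).

```bash
python3 -c "
from h import *
need(0.380,-0.257,0.0165,-103)"
```

```text
t 11.65 pos [0.4324 0.1188 0.1009] h -103.0 tilt 0.06 q6 1.87 w 59.2 F [-0.56  0.33 -1.31]
NEED az -0.0  tx 377.9 ty -33.5 tz 84.4
```

Call:
play_rows --pt "0 0 0 20 -1.5 0 48" --pt "0 0 0 45 -4 0 48" --pt "0 0 0 45 -4 0 48" --pt "0 0 0 45 -4 0 48" --pt "0 0 0 45 -4 0 48" --pt "0 0 0 45 -4 0 48" --pt "0 0 0 45 -4 0 48" --pt "0 0 0 45 -4 0 48" --pt "0 0 0 43 -4 0 48" --pt "0 0 0 0 0 0 48" --pt "0 0 0 0 0 0 48"

```text
time: 13.02
position: [0.3796, -0.2558, 0.1001]
tcp_rot: [-0.622, 0.783, 0.002, 0.0]
ft_force: [0.0, 1.1, -1.0]
width: 0.0594
```

```bash
python3 -c "
from h import *
need(0.380,-0.257,0.0165,-103)
cv2.imwrite('pics/side6.png',cv2.resize(r.read_camera('side')[60:300,200:480],None,fx=2.4,fy=2.4))"
```

```text
t 13.03 pos [ 0.3796 -0.2558  0.1001] h -103.1 tilt 0.20 q6 1.02 w 59.4 F [ 0.05  1.1  -0.95]
NEED az -0.1  tx 1.1 ty -0.7 tz 83.6
```

View pics/side6.png

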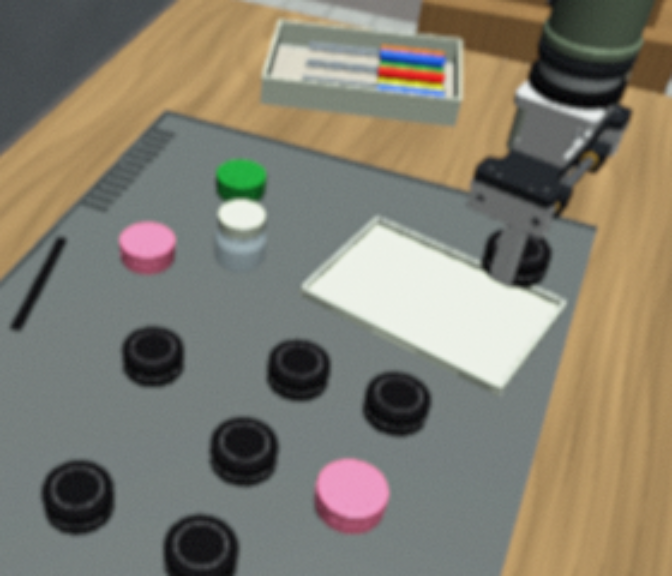

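The puck is held level over the tray's near end (-1 N again, so empty). Now I lower it.

Call:
play_rows --pt "0 0 0 1 -0.5 30 48" --pt "0 0 0 0 0 30 48" --pt "0 0 0 0 0 12 48" --pt "0 0 0 0 0 7 48" --pt "0 0 0 0 0 3 48" --pt "0 0 0 0 0 0 48" --pt "0 0 0 0 0 0 48"

```text
time: 13.95
position: [0.3813, -0.2587, 0.0202]
tcp_rot: [-0.622, 0.783, -0.001, 0.0]
ft_force: [-0.2, 1.2, -1.4]
width: 0.0595
```

```bash
python3 -c "
from h import *
need(0.380,-0.257,0.0165,-103)"
```

```text
t 13.95 pos [ 0.3813 -0.2587  0.0202] h -103.0 tilt 0.09 q6 1.01 w 59.5 F [-0.2   1.22 -1.38]
NEED az -0.0  tx -1.4 ty 1.6 tz 3.7
```

Down 3 mm more, release, rise, then on to P1 at (0.4377,-0.1115).

Call:
play_rows --pt "0 0 0 0 0 2.5 48" --pt "0 0 0 0 0 0.5 48" --pt "0 0 0 0 0 0 74" --pt "0 0 0 0 0 0 74" --pt "0 0 0 0 0 0 74" --pt "0 0 0 0 0 -20 74" --pt "0 0 0 0 0 -40 74" --pt "0 0 0 -20 0 -20 74" --pt "0 0 0 -50 0 0 74" --pt "0 0 0 -50 0 0 74" --pt "0 0 0 0 0 0 74"

```text
time: 15.32
position: [0.4077, -0.1385, 0.0963]
tcp_rot: [-0.624, 0.781, 0.0, 0.0]
ft_force: [-0.0, -1.0, -0.0]
width: 0.0741
```

```bash
python3 -c "
from h import *
need(0.4377,-0.1115,0.0115,-103)"
```

```text
t 15.32 pos [ 0.4077 -0.1385  0.0963] h -102.7 tilt 0.05 q6 1.26 w 74.1 F [-0.04 -1.02 -0.03]
NEED az 0.3  tx -33.1 ty -23.1 tz 84.8
```

Call:
play_rows --pt "0 0 0.3 -33 -23 0 76" --pt "0 0 0 0 0 30 76" --pt "0 0 0 0 0 30 76" --pt "0 0 0 0 0 15 76" --pt "0 0 0 0 0 7 76" --pt "0 0 0 0 0 2 76" --pt "0 0 0 0 0 0 76" --pt "0 0 0 0 0 0 76"

```text
time: 16.32
position: [0.4384, -0.1146, 0.0132]
tcp_rot: [-0.62, 0.784, -0.001, 0.0]
ft_force: [0.0, 0.5, 1.1]
width: 0.0759
```

```bash
python3 - <<'E'
from meas import *
need(0.4377,-0.1115,0.0115,-103)
im=r.read_camera('side');cv2.imwrite('pics/side7.png',im)
for s in pucks(im,45,"side"): print(np.round(s[:4],3).tolist())
E
```

```text
t 16.32 pos [ 0.4384 -0.1146  0.0132] h -103.3 tilt 0.10 q6 1.36 w 75.9 F [0.   0.54 1.05]
NEED az -0.3  tx -2.9 ty 1.3 tz 1.7
[184.586, 332.788, 0.648, 0.266]
[283.08, 290.413, 0.531, 0.114]
[232.082, 267.196, 0.645, 0.11]
[301.062, 248.005, 0.541, 0.005]
[323.599, 214.623, 0.534, -0.106]
[367.984, 221.532, 0.436, -0.131]
[263.17, 208.727, 0.665, -0.062]
[405.159, 194.266, 0.381, -0.258]
[383.2, 165.699, 0.458, -0.34]
[376.45, 100.004, 0.565, -0.658]
```

View pics/side7.png

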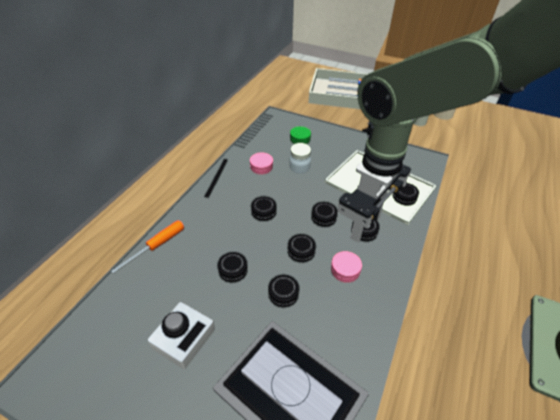

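The shell lies in the tray at (405,194), measured (0.381,-0.258). Puck P7 has been knocked: it was at (277,199) and is now at (263,209), about (0.667,-0.064). The gripper is over P1, so I grip it.

Call:
play_rows --pt "0 0 0 -1 1 1 76" --pt "0 0 0 0 0 0 48" --pt "0 0 0 0 0 0 48" --pt "0 0 0 0 0 0 48" --pt "0 0 0 0 0 0 48" --pt "0 0 0 0 0 -10 48" --pt "0 0 0 0 0 -30 48" --pt "0 0 0 0 0 -30 48" --pt "0 0 0 0 0 -30 48" --pt "0 0 0 0 0 0 48" --pt "0 0 0 0 0 0 48" --pt "0 0 0 0 0 0 48"

```text
time: 17.88
position: [0.4353, -0.1124, 0.1096]
tcp_rot: [-0.62, 0.784, 0.002, -0.001]
ft_force: [-0.7, 0.3, -4.4]
width: 0.0594
```

```bash
python3 -c "
from h import *
need(0.445,0.2695,0.0435,-103)"
```

```text
t 17.88 pos [ 0.4353 -0.1124  0.1096] h -103.3 tilt 0.22 q6 1.36 w 59.4 F [-0.65  0.28 -4.37]
NEED az -0.3  tx -374.3 ty 76.5 tz 66.1
```

-4.4 N, so P1 is filled. It goes to the stack.

Call:
play_rows --pt "0 0 -0.3 -20 4 0 48" --pt "0 0 0 -45 9 0 48" --pt "0 0 0 -45 9 0 48" --pt "0 0 0 -45 9 0 48" --pt "0 0 0 -45 9 0 48" --pt "0 0 0 -45 9 0 48" --pt "0 0 0 -45 9 0 48" --pt "0 0 0 -45 10 0 48" --pt "0 0 0 -39 8 0 48" --pt "0 0 0 0 0 20 48" --pt "0 0 0 0 0 0 48" --pt "0 0 0 0 0 0 48"

```text
time: 19.38
position: [0.4468, 0.2679, 0.0908]
tcp_rot: [-0.622, 0.783, 0.0, -0.001]
ft_force: [0.1, -0.9, -5.5]
width: 0.0592
```

```bash
python3 -c "
from h import *
need(0.445,0.2695,0.0435,-103)"
```

```text
t 19.38 pos [0.4468 0.2679 0.0908] h -103.1 tilt 0.10 q6 2.17 w 59.2 F [ 0.06 -0.91 -5.49]
NEED az -0.1  tx -1.2 ty 2.1 tz 47.3
```

Call:
play_rows --pt "0 0 0 -1 2 20 48" --pt "0 0 0 0 0 14 48" --pt "0 0 0 0 0 7 48" --pt "0 0 0 0 0 3 48" --pt "0 0 0 0 0 0 48" --pt "0 0 0 0 0 0 48"

```text
time: 20.12
position: [0.4461, 0.2701, 0.048]
tcp_rot: [-0.622, 0.783, -0.0, 0.001]
ft_force: [-0.1, -0.5, -4.4]
width: 0.0594
```

```bash
python3 -c "
from h import *
need(0.445,0.2695,0.0435,-103)"
```

```text
t 20.12 pos [0.4461 0.2701 0.048 ] h -103.0 tilt 0.07 q6 2.18 w 59.4 F [-0.12 -0.54 -4.43]
NEED az -0.0  tx 0.8 ty 1.0 tz 4.5
```

Call:
play_rows --pt "0 0 0 0 0.5 3 48" --pt "0 0 0 0 0 1 48" --pt "0 0 0 0 0 0 48" --pt "0 0 0 0 0 0 48"

```text
time: 20.62
position: [0.4451, 0.27, 0.0434]
tcp_rot: [-0.622, 0.783, 0.0, 0.0]
ft_force: [-0.3, -0.1, -4.3]
width: 0.0594
```

```bash
python3 -c "
from h import *
need(0.445,0.2695,0.0435,-103)
cv2.imwrite('pics/side8.png',cv2.resize(r.read_camera('side')[240:420,150:420],None,fx=2.8,fy=2.8))"
```

```text
t 20.62 pos [0.4451 0.27   0.0434] h -103.0 tilt 0.00 q6 2.18 w 59.4 F [-0.28 -0.08 -4.28]
NEED az -0.0  tx 0.5 ty -0.0 tz -0.1
```

View pics/side8.png

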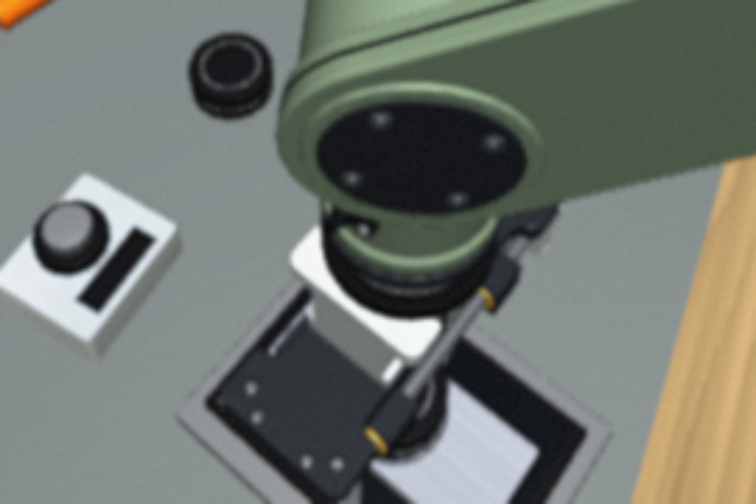

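Still carrying 4.3 N just above the plate, so I creep down to contact.

Call:
play_rows --pt "0 0 0 0 0 0.7 48" --pt "0 0 0 0 0 0 48" --pt "0 0 0 0 0 0 48"

```text
time: 21.05
position: [0.4451, 0.27, 0.0427]
tcp_rot: [-0.622, 0.783, 0.0, -0.0]
ft_force: [0.3, 0.3, -4.4]
width: 0.0593
```

Call:
play_rows --pt "0 0 0 0 0 0.7 48" --pt "0 0 0 0 0 0 48" --pt "0 0 0 0 0 0 48"

```text
time: 21.42
position: [0.4452, 0.27, 0.0425]
tcp_rot: [-0.622, 0.783, -0.0, 0.0]
ft_force: [-2.8, -1.4, 0.7]
width: 0.0592
```

Contact. I release, rise and head toward P4 at (0.532,0.113).

Call:
play_rows --pt "0 0 0 0 0 0 76" --pt "0 0 0 0 0 0 76" --pt "0 0 0 0 0 0 76" --pt "0 0 0 0 0 -20 76" --pt "0 0 0 0 0 -40 76" --pt "0 0 0 20 -20 -10 76" --pt "0 0 0 40 -40 0 76" --pt "0 0 0 40 -30 0 76" --pt "0 0 0 30 -25 0 76" --pt "0 0 0 0 0 0 76" --pt "0 0 0 0 0 0 76"

```text
time: 22.8
position: [0.5274, 0.1178, 0.1119]
tcp_rot: [-0.622, 0.783, 0.0, -0.0]
ft_force: [-0.2, 0.0, 0.4]
width: 0.076
```

```bash
python3 - <<'E'
from meas import *
need(0.5322,0.1133,0.0115,-103)
im=r.read_camera('side');cv2.imwrite('pics/side9.png',im)
for s in pucks(im,45,"side"): print(np.round(s[:4],3).tolist())
E
```

```text
t 22.80 pos [0.5274 0.1178 0.1119] h -103.0 tilt 0.05 q6 1.86 w 76.0 F [-0.17  0.04  0.38]
NEED az -0.0  tx 3.3 ty -5.7 tz 100.4
[184.353, 332.966, 0.648, 0.267]
[283.709, 291.978, 0.528, 0.117]
[232.195, 267.759, 0.645, 0.111]
[405.131, 194.279, 0.381, -0.258]
```

View pics/side9.png

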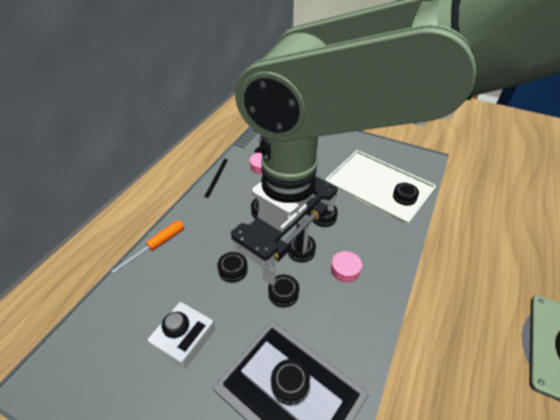

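The first weight sits centred on the plate at (290,382). I descend on P4.

Call:
play_rows --pt "0 0 0 3 -5.5 30 76" --pt "0 0 0 0 0 35 76" --pt "0 0 0 0 0 20 76" --pt "0 0 0 0 0 10 76" --pt "0 0 0 0 0 4 76" --pt "0 0 0 0 0 0 76" --pt "0 0 0 0 0 0 76"

```text
time: 23.72
position: [0.5334, 0.1134, 0.0141]
tcp_rot: [-0.622, 0.783, -0.001, 0.001]
ft_force: [0.2, 0.3, 0.0]
width: 0.0762
```

```bash
python3 - <<'E'
from meas import *
need(0.5322,0.1133,0.0115,-103)
im=cv2.imread('pics/side9.png');g=im.max(axis=2)
m=np.zeros_like(g);m[355:408,265:318]=(g[355:408,265:318]<70)*255
cv2.imwrite('pics/st9.png',cv2.resize(im[330:420,220:370],None,fx=5,fy=5,interpolation=2))
print("exp",proj("side",(0.444,0.272,0.057)))
E
```

```text
t 23.73 pos [0.5334 0.1134 0.0141] h -103.0 tilt 0.11 q6 1.85 w 76.2 F [0.24 0.34 0.03]
NEED az -0.0  tx 0.4 ty 1.1 tz 2.6
exp (np.float64(290.70001830954476), np.float64(378.3823239031147))
```

View pics/st9.png

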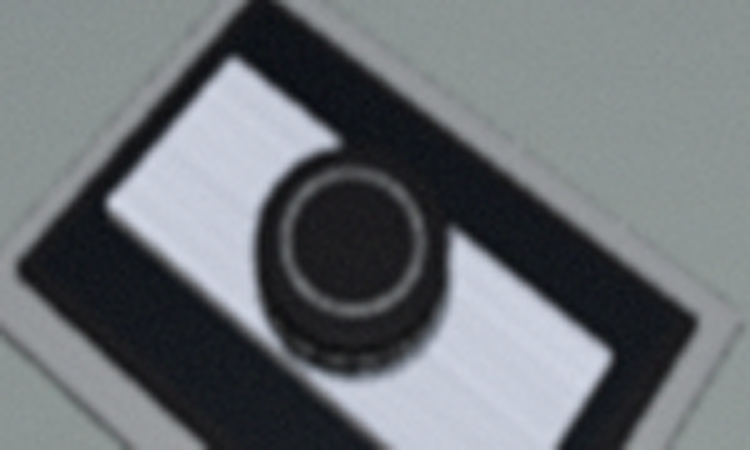

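The puck's ring centre is at (290.6,378.0) against the expected (290.7,378.4), so it is within 1 mm. I pick P4.

Call:
play_rows --pt "0 0 0 0 1 2.5 76" --pt "0 0 0 0 0 0 48" --pt "0 0 0 0 0 0 48" --pt "0 0 0 0 0 0 48" --pt "0 0 0 0 0 0 48" --pt "0 0 0 0 0 -10 48" --pt "0 0 0 0 0 -30 48" --pt "0 0 0 0 0 -40 48" --pt "0 0 0 0 0 -35 48" --pt "0 0 0 0 0 0 48" --pt "0 0 0 0 0 0 48" --pt "0 0 0 0 0 0 48"

```text
time: 25.22
position: [0.5295, 0.1134, 0.123]
tcp_rot: [-0.622, 0.783, 0.002, -0.002]
ft_force: [0.3, -0.4, -4.5]
width: 0.0592
```

```bash
python3 -c "
from h import *
need(0.445,0.2695,0.0685,-103)"
```

```text
t 25.23 pos [0.5295 0.1134 0.123 ] h -103.0 tilt 0.28 q6 1.85 w 59.2 F [ 0.25 -0.35 -4.47]
NEED az -0.0  tx -133.1 ty 117.4 tz 54.5
```

P4 is filled (-4.5 N). To the stack, layer 2 (TCP z about 0.0685).

Call:
play_rows --pt "0 0 0 -15 13 0 48" --pt "0 0 0 -35 31 0 48" --pt "0 0 0 -35 31 0 48" --pt "0 0 0 -33 29 0 48" --pt "0 0 0 -15 13 10 48" --pt "0 0 0 0 0 15 48" --pt "0 0 0 0 0 10 48" --pt "0 0 0 0 0 5 48" --pt "0 0 0 0 0 0 48" --pt "0 0 0 0 0 0 48"

```text
time: 26.48
position: [0.4483, 0.2691, 0.086]
tcp_rot: [-0.622, 0.783, -0.0, 0.0]
ft_force: [-0.1, 0.2, -4.2]
width: 0.0596
```

```bash
python3 -c "
from h import *
need(0.445,0.2695,0.0685,-103)"
```

```text
t 26.48 pos [0.4483 0.2691 0.086 ] h -103.1 tilt 0.05 q6 2.17 w 59.6 F [-0.11  0.19 -4.23]
NEED az -0.1  tx 0.4 ty 3.3 tz 17.5
```

Call:
play_rows --pt "0 0 0 0 3 9 48" --pt "0 0 0 0 0 5 48" --pt "0 0 0 0 0 2 48" --pt "0 0 0 0 0 0 48" --pt "0 0 0 0 0 0 48"

```text
time: 27.1
position: [0.4448, 0.2702, 0.0698]
tcp_rot: [-0.622, 0.783, -0.0, 0.0]
ft_force: [0.1, 0.0, -4.4]
width: 0.0594
```

```bash
python3 -c "
from h import *
need(0.445,0.2695,0.0685,-103)"
```

```text
t 27.10 pos [0.4448 0.2702 0.0698] h -103.0 tilt 0.03 q6 2.18 w 59.4 F [ 0.11  0.03 -4.44]
NEED az -0.0  tx 0.7 ty -0.3 tz 1.3
```

Call:
play_rows --pt "0 0 0 0.5 0 0.8 48" --pt "0 0 0 0 0 0 48" --pt "0 0 0 0 0 0 48"

```text
time: 27.48
position: [0.4445, 0.2696, 0.0688]
tcp_rot: [-0.622, 0.783, -0.0, 0.0]
ft_force: [-0.3, 1.0, -4.4]
width: 0.0595
```

Call:
play_rows --pt "0 0 0 0 0 0.7 48" --pt "0 0 0 0 0 0 48" --pt "0 0 0 0 0 0 48"

```text
time: 27.85
position: [0.4444, 0.2696, 0.068]
tcp_rot: [-0.622, 0.783, 0.0, -0.0]
ft_force: [0.0, -0.1, -4.9]
width: 0.0598
```

Call:
play_rows --pt "0 0 0 0 0 0.7 48" --pt "0 0 0 0 0 0 48" --pt "0 0 0 0 0 0 48"

```text
time: 28.22
position: [0.4446, 0.2697, 0.0676]
tcp_rot: [-0.622, 0.783, -0.0, 0.0]
ft_force: [-0.5, -0.3, -0.9]
width: 0.0594
```

Contact. I release, rise and head to P6 at (0.6475,0.108).

Call:
play_rows --pt "0 0 0 0 0 0.3 76" --pt "0 0 0 0 0 0 76" --pt "0 0 0 0 0 0 76" --pt "0 0 0 0 0 -20 76" --pt "0 0 0 0 0 -40 76" --pt "0 0 0 15 -30 0 76" --pt "0 0 0 22 -45 0 76" --pt "0 0 0 22 -45 0 76" --pt "0 0 0 22 -45 0 76" --pt "0 0 0 22 -45 0 76" --pt "0 0 0 9 -23 0 76" --pt "0 0 0 0 0 0 76"

```text
time: 29.72
position: [0.6474, 0.1066, 0.1269]
tcp_rot: [-0.621, 0.784, -0.0, 0.0]
ft_force: [-0.8, 0.1, 0.6]
width: 0.0761
```

```bash
python3 - <<'E'
from meas import *
need(0.6475,0.108,0.0115,-103)
im=r.read_camera('side');cv2.imwrite('pics/side10.png',im)
for s in pucks(im,45,"side"): print(np.round(s[:4],3).tolist())
print("exp",proj("side",(0.444,0.272,0.083)))
E
```

```text
t 29.73 pos [0.6474 0.1066 0.1269] h -103.2 tilt 0.03 q6 1.83 w 76.1 F [-0.8   0.09  0.65]
NEED az -0.2  tx -1.4 ty 0.2 tz 115.4
[184.584, 332.785, 0.648, 0.266]
[232.127, 266.886, 0.646, 0.11]
[301.073, 248.003, 0.541, 0.005]
[323.638, 214.62, 0.534, -0.106]
[263.209, 208.743, 0.665, -0.062]
[404.901, 194.09, 0.382, -0.258]
exp (np.float64(291.2688044745708), np.float64(371.4070254090644))
```

View pics/side10.png

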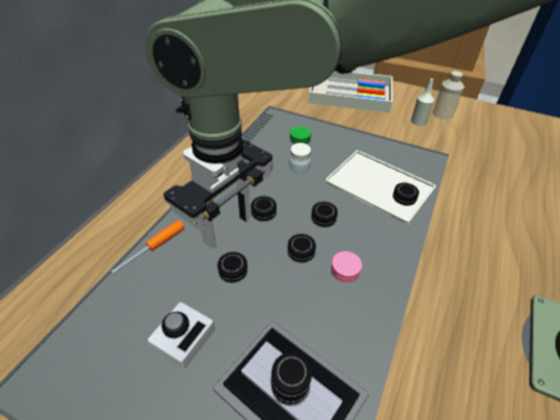

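Two weights are stacked at (291,372), as predicted, and the other pucks are unmoved. I descend on P6.

Call:
play_rows --pt "0 0 0 -1 0 40 76" --pt "0 0 0 0 0 40 76" --pt "0 0 0 0 0 20 76" --pt "0 0 0 0 0 10 76" --pt "0 0 0 0 0 3 76" --pt "0 0 0 0 0 0 76" --pt "0 0 0 0 0 0 76"

```text
time: 30.65
position: [0.6476, 0.109, 0.0155]
tcp_rot: [-0.622, 0.783, -0.001, 0.001]
ft_force: [-0.7, 0.6, -0.0]
width: 0.0759
```

```bash
python3 - <<'E'
from meas import *
need(0.6475,0.108,0.0115,-103)
E
```

```text
t 30.65 pos [0.6476 0.109  0.0155] h -103.0 tilt 0.15 q6 1.83 w 75.9 F [-0.67  0.63 -0.  ]
NEED az -0.0  tx 1.0 ty -0.1 tz 4.0
```

Call:
play_rows --pt "0 0 0 0.5 0 3.5 76" --pt "0 0 0 0 0 0 48" --pt "0 0 0 0 0 0 48" --pt "0 0 0 0 0 0 48" --pt "0 0 0 0 0 0 48" --pt "0 0 0 0 0 -10 48" --pt "0 0 0 0 0 -30 48" --pt "0 0 0 0 0 -45 48" --pt "0 0 0 0 0 -50 48" --pt "0 0 0 0 0 0 48" --pt "0 0 0 0 0 0 48" --pt "0 0 0 0 0 0 48"

```text
time: 32.15
position: [0.6445, 0.1084, 0.1429]
tcp_rot: [-0.622, 0.783, 0.001, -0.002]
ft_force: [-0.5, -0.4, -0.2]
width: 0.0593
```

```bash
python3 -c "
from h import *
need(0.445,0.2695,0.094,-103)"
```

```text
t 32.15 pos [0.6445 0.1084 0.1429] h -103.0 tilt 0.27 q6 1.83 w 59.3 F [-0.51 -0.4  -0.24]
NEED az -0.0  tx -112.1 ty 230.7 tz 48.9
```

Call:
play_rows --pt "0 0 0 0 0 0 48" --pt "0 0 0 0 0 0 48"

```text
time: 32.4
position: [0.6457, 0.1084, 0.1443]
tcp_rot: [-0.622, 0.783, 0.001, -0.001]
ft_force: [-0.8, 0.2, -1.4]
width: 0.0595
```

```bash
python3 -c "
from h import *
need(0.448,-0.273,0.0165,-103)
cv2.imwrite('pics/side11.png',cv2.resize(r.read_camera('side')[60:300,120:400],None,fx=2.4,fy=2.4))"
```

```text
t 32.40 pos [0.6457 0.1084 0.1443] h -103.0 tilt 0.12 q6 1.83 w 59.5 F [-0.79  0.16 -1.37]
NEED az -0.0  tx 416.1 ty 106.9 tz 127.8
```

View pics/side11.png

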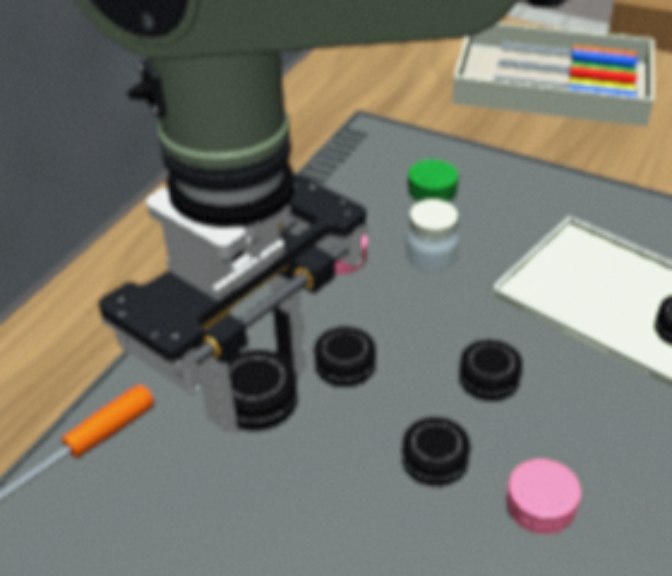

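P6 is held and empty (-1.4 N). To tray slot B at (0.450,-0.2735).

Call:
play_rows --pt "0 0 0 20 5 0 48" --pt "0 0 0 45 11.5 0 48" --pt "0 0 0 45 11.5 0 48" --pt "0 0 0 45 11.5 0 48" --pt "0 0 0 45 11.5 0 48" --pt "0 0 0 45 11.5 0 48" --pt "0 0 0 45 11.5 0 48" --pt "0 0 0 45 11.5 10 48" --pt "0 0 0 45 11.5 20 48" --pt "0 0 0 35 9 20 48" --pt "0 0 0 0 0 20 48" --pt "0 0 0 0 0 0 48"

```text
time: 33.95
position: [0.447, -0.2717, 0.074]
tcp_rot: [-0.622, 0.783, 0.002, -0.001]
ft_force: [-0.0, 0.3, -1.6]
width: 0.0595
```

```bash
python3 -c "
from h import *
need(0.450,-0.2735,0.0165,-103)"
```

```text
t 33.95 pos [ 0.447  -0.2717  0.074 ] h -103.1 tilt 0.25 q6 1.09 w 59.5 F [-0.01  0.28 -1.62]
NEED az -0.1  tx 1.1 ty -3.4 tz 57.5
```

Call:
play_rows --pt "0 0 0 1 -3 25 48" --pt "0 0 0 0 0 15 48" --pt "0 0 0 0 0 8 48" --pt "0 0 0 0 0 4 48" --pt "0 0 0 0 0 2 48" --pt "0 0 0 0 0 0 48" --pt "0 0 0 0 0 0 48"

```text
time: 34.83
position: [0.4525, -0.2739, 0.022]
tcp_rot: [-0.622, 0.783, -0.0, 0.0]
ft_force: [-0.2, -1.3, -0.8]
width: 0.0596
```

```bash
python3 -c "
from h import *
need(0.450,-0.2735,0.0165,-103)"
```

```text
t 34.83 pos [ 0.4525 -0.2739  0.022 ] h -103.0 tilt 0.05 q6 1.09 w 59.6 F [-0.16 -1.3  -0.8 ]
NEED az -0.0  tx 0.2 ty 2.5 tz 5.5
```

Lower, release, rise, then head for P3 at (0.535,-0.111).

Call:
play_rows --pt "0 0 0 0 1 3 48" --pt "0 0 0 0 0 2 48" --pt "0 0 0 0 0 0 48" --pt "0 0 0 0 0 0 74" --pt "0 0 0 0 0 0 74" --pt "0 0 0 0 0 0 74" --pt "0 0 0 0 0 -20 74" --pt "0 0 0 0 0 -40 74" --pt "0 0 0 -40 -10 -30 76" --pt "0 0 0 -55 -15 0 76" --pt "0 0 0 -50 -15 0 76" --pt "0 0 0 0 0 0 76"

```text
time: 36.33
position: [0.5242, -0.1383, 0.1068]
tcp_rot: [-0.624, 0.781, -0.0, 0.0]
ft_force: [0.1, 1.1, 0.2]
width: 0.0759
```

```bash
python3 - <<'E'
from meas import *
need(0.535,-0.111,0.0115,-103)
im=r.read_camera('top');cv2.imwrite('pics/top12.png',im);print([np.round(p[:4],3).tolist() for p in pucks(im)])
im=r.read_camera('side');cv2.imwrite('pics/side12.png',im)
for s in pucks(im,45,"side"): print(np.round(s[:4],3).tolist())
E
```

```text
t 36.33 pos [ 0.5242 -0.1383  0.1068] h -102.7 tilt 0.05 q6 1.37 w 75.9 F [0.12 1.09 0.22]
NEED az 0.3  tx -29.0 ty -4.4 tz 95.3
[[516.596, 287.496, 0.421, -0.615], [263.627, 234.821, 0.543, 0.002], [154.712, 190.016, 0.653, 0.278], [291.32, 185.814, 0.668, -0.066]]
[184.573, 332.651, 0.648, 0.266]
[301.144, 247.86, 0.541, 0.004]
[323.781, 214.268, 0.534, -0.108]
[263.293, 208.578, 0.665, -0.062]
[405.047, 194.067, 0.382, -0.258]
[378.569, 181.48, 0.452, -0.274]
[353.101, 104.925, 0.623, -0.594]
```

View pics/side12.png

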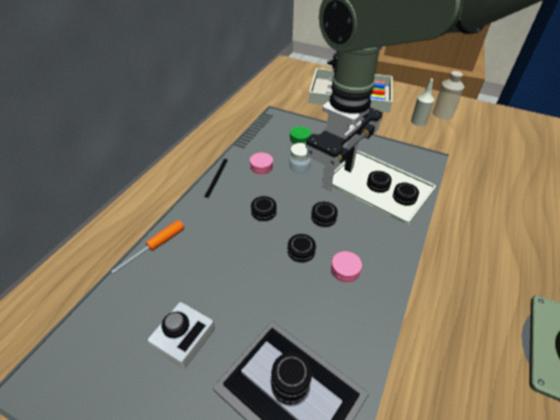

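View pics/top12.png

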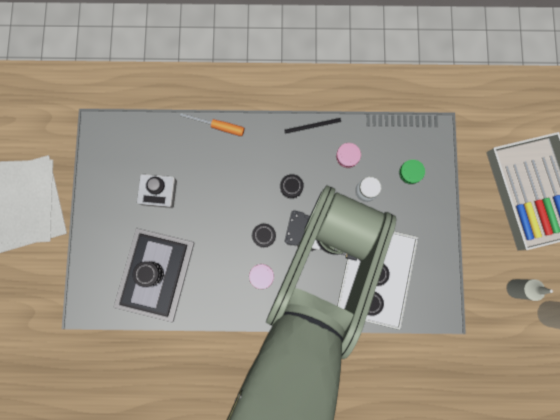

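Both shells lie flat in the tray at (379,181) and (405,194) in the side view, and the two-weight stack stands at (291,375). Remaining are P3 (0.535,-0.111), P5 (0.543,0.0025) and P7 (0.667,-0.065). I descend on P3.

Call:
play_rows --pt "0 0 0.3 -28.5 -4.5 10 76" --pt "0 0 0 0 0 30 76" --pt "0 0 0 0 0 30 76" --pt "0 0 0 0 0 15 76" --pt "0 0 0 0 0 7 76" --pt "0 0 0 0 0 2 76" --pt "0 0 0 0 0 0 76" --pt "0 0 0 0 0 0 76"

```text
time: 37.42
position: [0.5345, -0.1147, 0.0135]
tcp_rot: [-0.62, 0.784, -0.001, 0.0]
ft_force: [0.6, 0.7, 0.2]
width: 0.0758
```

```bash
python3 - <<'E'
from meas import *
need(0.535,-0.111,0.0115,-103)
E
```

```text
t 37.42 pos [ 0.5345 -0.1147  0.0135] h -103.3 tilt 0.10 q6 1.43 w 75.8 F [0.6  0.75 0.21]
NEED az -0.3  tx -3.7 ty 0.3 tz 2.0
```

Call:
play_rows --pt "0 0 0 -2.5 0 1.5 76" --pt "0 0 0 0 0 0 48" --pt "0 0 0 0 0 0 48" --pt "0 0 0 0 0 0 48" --pt "0 0 0 0 0 0 48" --pt "0 0 0 0 0 -10 48" --pt "0 0 0 0 0 -30 48" --pt "0 0 0 0 0 -45 48" --pt "0 0 0 0 0 -50 48" --pt "0 0 0 0 0 0 48" --pt "0 0 0 0 0 0 48" --pt "0 0 0 0 0 0 48"

```text
time: 38.92
position: [0.5327, -0.1114, 0.144]
tcp_rot: [-0.62, 0.784, 0.002, -0.001]
ft_force: [-0.5, 0.4, -1.3]
width: 0.0592
```

```bash
python3 -c "
from h import *
need(0.445,0.2695,0.094,-103)"
```

```text
t 38.92 pos [ 0.5327 -0.1114  0.144 ] h -103.3 tilt 0.24 q6 1.44 w 59.2 F [-0.46  0.45 -1.31]
NEED az -0.3  tx -351.4 ty 171.1 tz 50.0
```

P3 is empty (-1.3 N), the third shell. To slot A at (0.519,-0.2895).

```bash
python3 -c "
from h import *
need(0.519,-0.2895,0.0165,-103)"
```

```text
t 38.92 pos [ 0.5327 -0.1114  0.144 ] h -103.3 tilt 0.24 q6 1.44 w 59.2 F [-0.46  0.45 -1.31]
NEED az -0.3  tx 176.6 ty -26.8 tz 127.5
```

Call:
play_rows --pt "0 0 -0.3 20 -3 0 48" --pt "0 0 0 45 -7 0 48" --pt "0 0 0 45 -7 0 48" --pt "0 0 0 45 -7 10 48" --pt "0 0 0 21 -3 20 48" --pt "0 0 0 0 0 40 48" --pt "0 0 0 0 0 0 48" --pt "0 0 0 0 0 0 48"

```text
time: 39.92
position: [0.5208, -0.2892, 0.0759]
tcp_rot: [-0.622, 0.783, 0.0, -0.0]
ft_force: [0.6, -0.9, -0.6]
width: 0.0596
```

```bash
python3 -c "
from h import *
need(0.519,-0.2895,0.0165,-103)"
```

```text
t 39.92 pos [ 0.5208 -0.2892  0.0759] h -103.0 tilt 0.05 q6 1.15 w 59.6 F [ 0.63 -0.9  -0.55]
NEED az -0.0  tx 0.7 ty 1.7 tz 59.4
```

Call:
play_rows --pt "0 0 0 0 1 25 48" --pt "0 0 0 0 0 15 48" --pt "0 0 0 0 0 8 48" --pt "0 0 0 0 0 4 48" --pt "0 0 0 0 0 2 48" --pt "0 0 0 0 0 0 48" --pt "0 0 0 0 0 0 48"

```text
time: 40.8
position: [0.5201, -0.2896, 0.0225]
tcp_rot: [-0.622, 0.783, -0.0, 0.0]
ft_force: [0.7, 0.2, -0.7]
width: 0.0594
```

```bash
python3 -c "
from h import *
need(0.519,-0.2895,0.0165,-103)"
```

```text
t 40.80 pos [ 0.5201 -0.2896  0.0225] h -103.0 tilt 0.05 q6 1.14 w 59.4 F [ 0.68  0.17 -0.73]
NEED az -0.0  tx 0.2 ty 1.1 tz 6.0
```

Lower, release, rise, then toward P7 at (0.667,-0.065).

Call:
play_rows --pt "0 0 0 0 1 3 48" --pt "0 0 0 0 0 2.5 48" --pt "0 0 0 0 0 0 48" --pt "0 0 0 0 0 0 74" --pt "0 0 0 0 0 0 74" --pt "0 0 0 0 0 0 74" --pt "0 0 0 0 0 -20 74" --pt "0 0 0 0 0 -40 74" --pt "0 0 0 -40 -10 -40 76" --pt "0 0 0 -55 -20 0 76" --pt "0 0 0 -55 -20 0 76" --pt "0 0 0 0 0 0 76"

```text
time: 42.3
position: [0.6037, -0.1507, 0.1186]
tcp_rot: [-0.625, 0.781, -0.001, 0.001]
ft_force: [-0.1, -0.5, -0.2]
width: 0.0762
```

```bash
python3 -c "
from h import *
need(0.667,-0.0645,0.0115,-103)"
```

```text
t 42.30 pos [ 0.6037 -0.1507  0.1186] h -102.7 tilt 0.17 q6 1.41 w 76.2 F [-0.1  -0.54 -0.18]
NEED az 0.3  tx -98.3 ty -42.3 tz 107.1
```

Call:
play_rows --pt "0 0 0.3 -49 -21 0 76" --pt "0 0 0 -49 -21 0 76" --pt "0 0 0 0 0 20 76" --pt "0 0 0 0 0 40 76" --pt "0 0 0 0 0 20 76" --pt "0 0 0 0 0 10 76" --pt "0 0 0 0 0 0 76" --pt "0 0 0 0 0 0 76"

```text
time: 43.3
position: [0.6658, -0.069, 0.0281]
tcp_rot: [-0.62, 0.785, -0.001, 0.001]
ft_force: [-0.5, -0.6, -0.0]
width: 0.076
```

```bash
python3 -c "
from meas import *
need(0.667,-0.0645,0.0115,-103)
im=r.read_camera('side');cv2.imwrite('pics/side13.png',cv2.resize(im[60:300,180:460],None,fx=2.4,fy=2.4))
for s in pucks(im,45,'side'): print(np.round(s[:4],3).tolist())
"
```

```text
t 43.30 pos [ 0.6658 -0.069   0.0281] h -103.4 tilt 0.16 q6 1.57 w 76.0 F [-0.53 -0.56 -0.05]
NEED az -0.4  tx -4.7 ty -0.2 tz 16.6
[184.612, 332.794, 0.648, 0.266]
[301.09, 247.965, 0.541, 0.005]
[265.255, 208.653, 0.661, -0.064]
[405.02, 194.044, 0.382, -0.258]
[378.495, 181.577, 0.452, -0.274]
[354.687, 170.018, 0.519, -0.29]
```

View pics/side13.png

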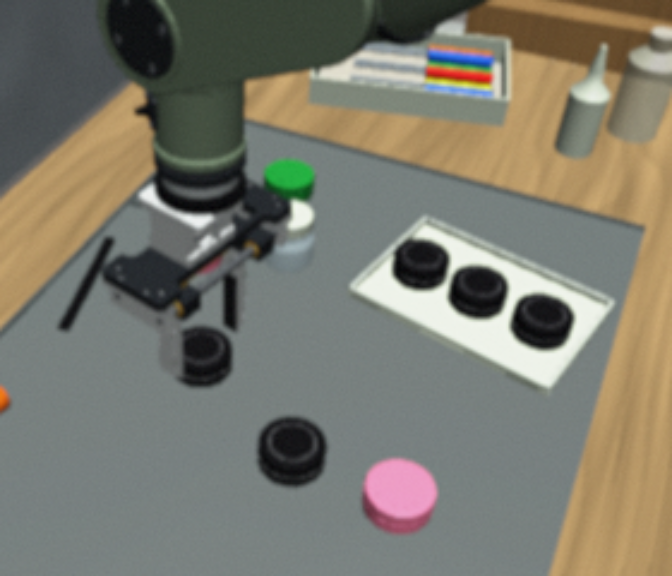

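All three shells lie flat in the tray (crop (420,262), (478,290) and (542,320)). I shift 4 mm, go down and grip P7.

Call:
play_rows --pt "0 0 -0.3 -4 0 8 76" --pt "0 0 0 0 0 7 76" --pt "0 0 0 0 0 1 76" --pt "0 0 0 0 0 0 76" --pt "0 0 0 0 0 0 76"

```text
time: 43.98
position: [0.6658, -0.0645, 0.0107]
tcp_rot: [-0.622, 0.783, -0.0, 0.0]
ft_force: [-0.4, 0.5, -0.5]
width: 0.0764
```

```bash
python3 -c "
from meas import *
need(0.667,-0.0645,0.0115,-103)"
```

```text
t 43.98 pos [ 0.6658 -0.0645  0.0107] h -103.0 tilt 0.02 q6 1.57 w 76.4 F [-0.45  0.51 -0.52]
NEED az -0.0  tx -0.3 ty -1.2 tz -0.8
```

Call:
play_rows --pt "0 0 0 0 -1 -0.7 76" --pt "0 0 0 0 0 0 48" --pt "0 0 0 0 0 0 48" --pt "0 0 0 0 0 0 48" --pt "0 0 0 0 0 0 48" --pt "0 0 0 0 0 -10 48" --pt "0 0 0 0 0 -30 48" --pt "0 0 0 0 0 -45 48" --pt "0 0 0 0 0 -50 48" --pt "0 0 0 0 0 0 48" --pt "0 0 0 0 0 0 48" --pt "0 0 0 0 0 0 48"

```text
time: 45.48
position: [0.6639, -0.064, 0.1422]
tcp_rot: [-0.622, 0.783, 0.003, -0.002]
ft_force: [-0.3, -0.3, -4.8]
width: 0.0592
```

```bash
python3 -c "
from h import *
need(0.445,0.2695,0.094,-103)"
```

```text
t 45.48 pos [ 0.6639 -0.064   0.1422] h -103.0 tilt 0.41 q6 1.57 w 59.2 F [-0.27 -0.33 -4.79]
NEED az -0.0  tx -275.7 ty 288.3 tz 48.2
```

P7 is filled (-4.8 N). To layer 3.

Call:
play_rows --pt "0 0 0 -15 16 0 48" --pt "0 0 0 -33 35 0 48" --pt "0 0 0 -33 35 0 48" --pt "0 0 0 -33 35 0 48" --pt "0 0 0 -33 35 0 48" --pt "0 0 0 -33 35 0 48" --pt "0 0 0 -33 35 0 48" --pt "0 0 0 -33 35 0 48" --pt "0 0 0 -30 27 0 48" --pt "0 0 0 0 0 10 48" --pt "0 0 0 0 0 10 48" --pt "0 0 0 0 0 0 48"

```text
time: 46.98
position: [0.4471, 0.2676, 0.124]
tcp_rot: [-0.622, 0.783, 0.001, -0.002]
ft_force: [0.6, 0.1, -4.0]
width: 0.0592
```

```bash
python3 -c "
from h import *
need(0.445,0.2695,0.094,-103)"
```

```text
t 46.98 pos [0.4471 0.2676 0.124 ] h -103.1 tilt 0.27 q6 2.17 w 59.2 F [ 0.65  0.09 -3.96]
NEED az -0.1  tx -1.4 ty 2.5 tz 30.0
```

Call:
play_rows --pt "0 0 0 -1 2 14 48" --pt "0 0 0 0 0 8 48" --pt "0 0 0 0 0 4 48" --pt "0 0 0 0 0 0 48" --pt "0 0 0 0 0 0 48" --pt "0 0 0 0 0 0 48"

```text
time: 47.72
position: [0.4468, 0.2707, 0.1007]
tcp_rot: [-0.622, 0.783, -0.0, 0.0]
ft_force: [-0.6, -0.2, -4.4]
width: 0.0594
```

```bash
python3 -c "
from h import *
need(0.445,0.2695,0.094,-103)"
```

```text
t 47.73 pos [0.4468 0.2707 0.1007] h -103.0 tilt 0.06 q6 2.18 w 59.4 F [-0.6  -0.16 -4.44]
NEED az -0.0  tx 1.6 ty 1.5 tz 6.7
```

Call:
play_rows --pt "0 0 0 1 1 3 48" --pt "0 0 0 0 0 2 48" --pt "0 0 0 0 0 0 48" --pt "0 0 0 0 0 0 48" --pt "0 0 0 0 0 0 48"

```text
time: 48.35
position: [0.4453, 0.2699, 0.0954]
tcp_rot: [-0.622, 0.783, -0.0, 0.0]
ft_force: [-0.1, 0.3, -4.7]
width: 0.0594
```

Call:
play_rows --pt "0 0 0 0 0 0.7 48" --pt "0 0 0 0 0 0 48" --pt "0 0 0 0 0 0 48"

```text
time: 48.72
position: [0.4452, 0.2698, 0.0945]
tcp_rot: [-0.622, 0.783, 0.0, -0.0]
ft_force: [-0.3, 0.5, -5.0]
width: 0.0594
```

Call:
play_rows --pt "0 0 0 0 0 0.7 48" --pt "0 0 0 0 0 0 48" --pt "0 0 0 0 0 0 48"

```text
time: 49.1
position: [0.4453, 0.2698, 0.0943]
tcp_rot: [-0.622, 0.783, -0.0, 0.0]
ft_force: [-1.9, -0.5, 1.5]
width: 0.0591
```

Contact. I release, rise and go toward P5 at (0.543,0.0025).

Call:
play_rows --pt "0 0 0 0 0 0 76" --pt "0 0 0 0 0 0 76" --pt "0 0 0 0 0 0 76" --pt "0 0 0 0 0 -20 76" --pt "0 0 0 0 0 -40 76" --pt "0 0 0 25 -18 0 76" --pt "0 0 0 45 -30 0 76" --pt "0 0 0 45 -30 0 76" --pt "0 0 0 45 -30 0 76" --pt "0 0 0 45 -30 0 76" --pt "0 0 0 33 -18 0 76" --pt "0 0 0 0 0 0 76"

```text
time: 50.6
position: [0.5444, 0.0003, 0.154]
tcp_rot: [-0.621, 0.784, -0.0, 0.0]
ft_force: [0.8, 0.2, 0.2]
width: 0.076
```

```bash
python3 -c "
from meas import *
need(0.543,0.0025,0.0115,-103)
im=r.read_camera('side');cv2.imwrite('pics/side14.png',im)
for s in pucks(im,45,'side'): print(np.round(s[:4],3).tolist())
print('exp',proj('side',(0.444,0.272,0.109)))
"
```

```text
t 50.60 pos [5.444e-01 3.000e-04 1.540e-01] h -103.3 tilt 0.05 q6 1.64 w 76.0 F [0.77 0.17 0.22]
NEED az -0.3  tx -1.8 ty 1.9 tz 142.5
[184.552, 332.641, 0.649, 0.266]
[301.103, 247.958, 0.541, 0.005]
[404.993, 194.073, 0.382, -0.258]
[378.509, 181.566, 0.452, -0.274]
[354.662, 170.042, 0.519, -0.29]
exp (np.float64(291.87604851640106), np.float64(363.96009946228787))
```

View pics/side14.png

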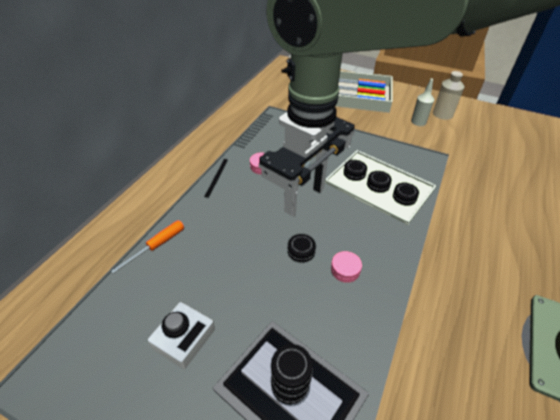

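The stack of three is straight, its top at about (292,363). I pick P5, the last one.

Call:
play_rows --pt "0 0 0 -1 2 40 76" --pt "0 0 0 0 0 50 76" --pt "0 0 0 0 0 30 76" --pt "0 0 0 0 0 14 76" --pt "0 0 0 0 0 4 76" --pt "0 0 0 0 0 0 76" --pt "0 0 0 0 0 0 76"

```text
time: 51.52
position: [0.5432, 0.0041, 0.0173]
tcp_rot: [-0.622, 0.783, -0.001, 0.001]
ft_force: [-0.7, -1.1, 0.6]
width: 0.0763
```

```bash
python3 -c "
from meas import *
need(0.543,0.0025,0.0115,-103)"
```

```text
t 51.52 pos [0.5432 0.0041 0.0173] h -103.0 tilt 0.17 q6 1.65 w 76.3 F [-0.7  -1.15  0.56]
NEED az -0.0  tx 1.6 ty -0.2 tz 5.8
```

Call:
play_rows --pt "0 0 0 1.5 0 4 76" --pt "0 0 0 0 0 0.5 76" --pt "0 0 0 0 0 0 48" --pt "0 0 0 0 0 0 48" --pt "0 0 0 0 0 0 48" --pt "0 0 0 0 0 0 48" --pt "0 0 0 0 0 -10 48" --pt "0 0 0 0 0 -40 48" --pt "0 0 0 0 0 -50 48" --pt "0 0 0 0 0 -55 48" --pt "0 0 0 0 0 0 48" --pt "0 0 0 0 0 0 48"

```text
time: 53.02
position: [0.54, 0.0031, 0.165]
tcp_rot: [-0.622, 0.783, 0.001, -0.001]
ft_force: [-0.3, -0.6, -3.9]
width: 0.0592
```

```bash
python3 -c "
from h import *
need(0.445,0.2695,0.1205,-103)"
```

```text
t 53.02 pos [0.54   0.0031 0.165 ] h -103.0 tilt 0.17 q6 1.64 w 59.2 F [-0.35 -0.65 -3.87]
NEED az -0.0  tx -238.2 ty 152.5 tz 44.5
```

P5 is filled (-3.9 N). To layer 4.

Call:
play_rows --pt "0 0 0 -18 12 0 48" --pt "0 0 0 -40 26 0 48" --pt "0 0 0 -40 26 0 48" --pt "0 0 0 -40 26 0 48" --pt "0 0 0 -40 26 0 48" --pt "0 0 0 -40 26 0 48" --pt "0 0 0 -20 10 0 48" --pt "0 0 0 0 0 0 48" --pt "0 0 0 0 0 10 48" --pt "0 0 0 0 0 10 48" --pt "0 0 0 0 0 0 48" --pt "0 0 0 0 0 0 48"

```text
time: 54.52
position: [0.4473, 0.2683, 0.1462]
tcp_rot: [-0.622, 0.783, 0.0, -0.0]
ft_force: [0.4, 0.2, -4.2]
width: 0.0594
```

```bash
python3 -c "
from h import *
need(0.445,0.2695,0.1205,-103)"
```

```text
t 54.52 pos [0.4473 0.2683 0.1462] h -103.1 tilt 0.02 q6 2.17 w 59.4 F [ 0.37  0.16 -4.25]
NEED az -0.1  tx -0.6 ty 2.5 tz 25.7
```

Call:
play_rows --pt "0 0 0 0 2.5 12 48" --pt "0 0 0 0 0 7 48" --pt "0 0 0 0 0 3 48" --pt "0 0 0 0 0 0 48" --pt "0 0 0 0 0 0 48" --pt "0 0 0 0 0 0 48"

```text
time: 55.28
position: [0.4449, 0.2696, 0.1247]
tcp_rot: [-0.622, 0.783, -0.0, 0.0]
ft_force: [0.0, -0.2, -4.1]
width: 0.0592
```

```bash
python3 -c "
from h import *
need(0.445,0.2695,0.1205,-103)"
```

```text
t 55.27 pos [0.4449 0.2696 0.1247] h -103.0 tilt 0.04 q6 2.18 w 59.2 F [ 0.02 -0.24 -4.08]
NEED az -0.0  tx 0.0 ty -0.1 tz 4.2
```

Call:
play_rows --pt "0 0 0 0 0 2 48" --pt "0 0 0 0 0 1 48" --pt "0 0 0 0 0 0 48" --pt "0 0 0 0 0 0 48"

```text
time: 55.78
position: [0.4447, 0.2694, 0.1214]
tcp_rot: [-0.622, 0.783, 0.0, 0.0]
ft_force: [-0.0, -0.0, -3.7]
width: 0.0591
```

Call:
play_rows --pt "0 0 0 0 0 0.7 48" --pt "0 0 0 0 0 0 48" --pt "0 0 0 0 0 0 48"

```text
time: 56.15
position: [0.4446, 0.2694, 0.1207]
tcp_rot: [-0.622, 0.783, -0.0, -0.0]
ft_force: [-0.0, -0.0, -4.0]
width: 0.0592
```

Call:
play_rows --pt "0 0 0 0 0 0.7 48" --pt "0 0 0 0 0 0 48" --pt "0 0 0 0 0 0 48"

```text
time: 56.52
position: [0.4448, 0.2695, 0.1203]
tcp_rot: [-0.622, 0.783, -0.0, 0.0]
ft_force: [-1.6, -0.5, 0.6]
width: 0.059
```

Contact. I release, rise, and move away toward the timer side to look.

Call:
play_rows --pt "0 0 0 0 0 0 76" --pt "0 0 0 0 0 0 76" --pt "0 0 0 0 0 0 76" --pt "0 0 0 0 0 -20 76" --pt "0 0 0 0 0 -40 76" --pt "0 0 0 10 -25 0 76" --pt "0 0 0 20 -40 0 76" --pt "0 0 0 20 -40 0 76" --pt "0 0 0 20 -40 0 20" --pt "0 0 0 0 0 0 0" --pt "0 0 0 0 0 0 0" --pt "0 0 0 0 0 0 0"

```text
time: 58.02
position: [0.5691, 0.1695, 0.1799]
tcp_rot: [-0.623, 0.782, 0.0, -0.0]
ft_force: [-0.5, 0.2, -0.1]
width: 0.0394
```

```bash
python3 -c "
from meas import *
im=r.read_camera('side');cv2.imwrite('pics/side15.png',im)
it=r.read_camera('top');cv2.imwrite('pics/top15.png',it)
for s in pucks(im,45,'side'): print(np.round(s[:4],3).tolist())
print('exp',proj('side',(0.444,0.272,0.135)))
cv2.imwrite('pics/c15.png',np.hstack([cv2.resize(im[310:420,210:350],(400,315),interpolation=2),cv2.resize(it[165:320,110:200],(183,315),interpolation=2)]))
"
```

```text
[184.627, 332.791, 0.648, 0.266]
[405.013, 194.2, 0.382, -0.258]
[378.464, 181.639, 0.452, -0.273]
[354.606, 170.058, 0.519, -0.29]
exp (np.float64(292.5257873438869), np.float64(355.99203950660944))
```

View pics/c15.png

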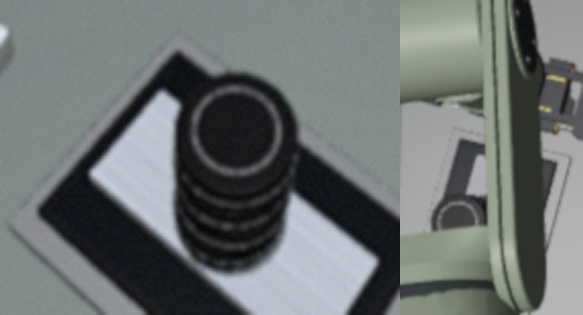

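View pics/side15.png

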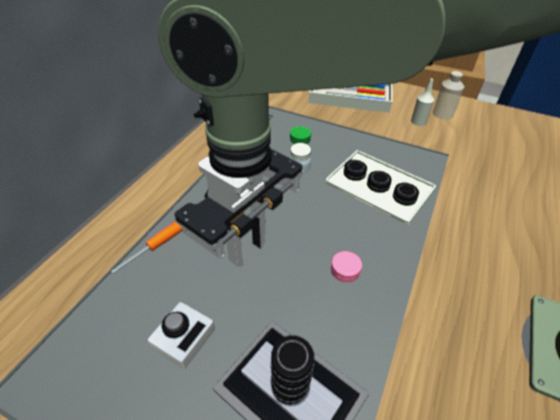

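The stack of four is straight: its top ring centre is at (293,355.5) against the expected (292.5,356). Three shells are in the tray. Next I check the button position in both views.

```bash
python3 -c "
from meas import *
for z in (.046,.05,.054): print(z,pt('top',153.3,184.2,z),pt('side',175.2,322,z))
need(0.659,0.271,0.075,-103)
"
```

```text
0.046 [0.66174058 0.27273511 0.046     ] [0.6592873  0.26850132 0.046     ]
0.05 [0.6609513  0.27156908 0.05      ] [0.65735676 0.2699308  0.05      ]
0.054 [0.66016202 0.27040305 0.054     ] [0.65542621 0.27136027 0.054     ]
t 58.12 pos [0.5693 0.1695 0.18  ] h -102.9 tilt 0.02 q6 1.94 w 31.4 F [0.06 0.43 0.19]
NEED az 0.1  tx -119.1 ty -64.6 tz 105.0
```

Call:
play_rows --pt "0 0 0 -40 -21 0 0" --pt "0 0 0 -40 -22 0 0" --pt "0 0 0 -39 -21 0 0" --pt "0 0 0 0 0 30 0" --pt "0 0 0 0 0 30 0" --pt "0 0 0 0 0 20 0" --pt "0 0 0 0 0 0 0" --pt "0 0 0 0 0 0 0"

```text
time: 59.12
position: [0.6601, 0.2703, 0.1014]
tcp_rot: [-0.622, 0.783, -0.0, 0.001]
ft_force: [0.4, -0.3, 0.2]
width: 0.0009
```

```bash
python3 -c "
from meas import *
need(0.659,0.271,0.058,-103)
im=r.read_camera('side');cv2.imwrite('pics/side16.png',cv2.resize(im[200:420,80:380],None,fx=2.5,fy=2.5,interpolation=2))
"
```

```text
t 59.12 pos [0.6601 0.2703 0.1014] h -103.0 tilt 0.13 q6 2.07 w 0.9 F [ 0.36 -0.3   0.15]
NEED az -0.0  tx -0.4 ty 1.2 tz 43.4
```

View pics/side16.png

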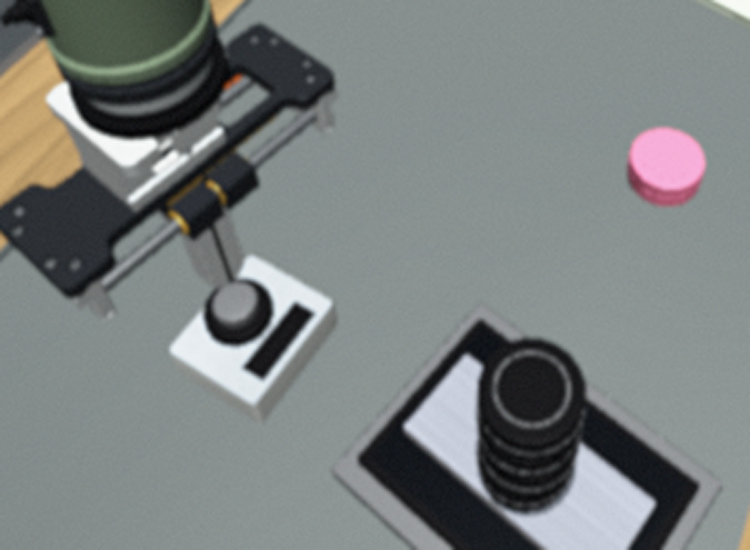

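The closed fingertips hover over the button, with the button in the crop at (238,305). I descend.

Call:
play_rows --pt "0 0 0 0 1 20 0" --pt "0 0 0 0 0 12 0" --pt "0 0 0 0 0 4 0" --pt "0 0 0 0 0 0 0" --pt "0 0 0 0 0 0 0"

```text
time: 59.8
position: [0.6582, 0.2702, 0.0644]
tcp_rot: [-0.622, 0.783, 0.0, -0.0]
ft_force: [-2.2, -0.5, 2.6]
width: 0.0007
```

```bash
python3 -c "
from meas import *
need(0.659,0.271,0.058,-103)
im=r.read_camera('side');cv2.imwrite('pics/side17.png',cv2.resize(im[240:380,100:260],None,fx=4,fy=4,interpolation=2))
"
```

```text
t 59.80 pos [0.6582 0.2702 0.0644] h -103.0 tilt 0.02 q6 2.07 w 0.7 F [-2.21 -0.55  2.62]
NEED az -0.0  tx -0.9 ty -0.6 tz 6.4
```

View pics/side17.png

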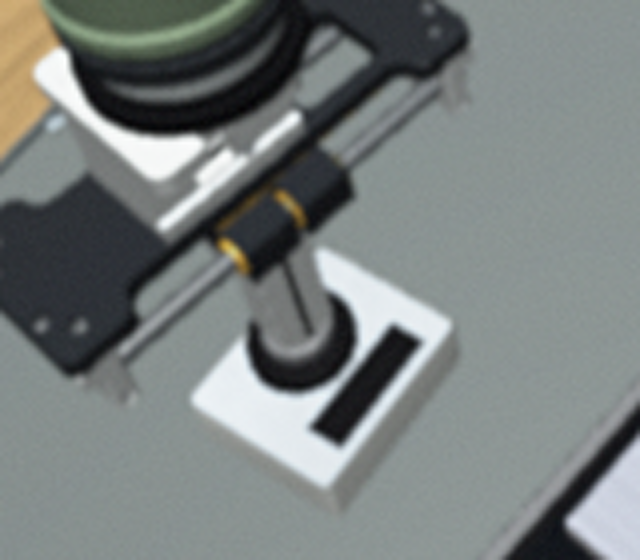

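The tips are centred on the button and touching (2.6 N). I press straight down.

Call:
play_rows --pt "0 0 0 0 0 2 0" --pt "0 0 0 0 0 2 0" --pt "0 0 0 0 0 1.5 0" --pt "0 0 0 0 0 0 0" --pt "0 0 0 0 0 0 0"

```text
time: 60.48
position: [0.6587, 0.2704, 0.0603]
tcp_rot: [-0.622, 0.783, -0.0, 0.0]
ft_force: [-3.7, -1.9, 9.1]
width: 0.0008
```

Call:
play_rows --pt "0 0 0 0 0 1 0" --pt "0 0 0 0 0 0 0" --pt "0 0 0 0 0 0 0"

```text
time: 60.85
position: [0.6587, 0.2704, 0.0602]
tcp_rot: [-0.622, 0.783, -0.0, 0.0]
ft_force: [-5.9, -2.0, 12.3]
width: 0.0003
```

The position stalls at z = 0.0602 while the force rises, so the button is at its stop. I release and retreat.

Call:
play_rows --pt "0 0 0 0 0 -5 0" --pt "0 0 0 0 0 -15 0" --pt "0 0 0 0 0 -40 0" --pt "0 0 0 0 0 -50 0" --pt "0 0 0 30 0 -20 0" --pt "0 0 0 50 0 0 0" --pt "0 0 0 50 0 0 0" --pt "0 0 0 50 0 0 0" --pt "0 0 0 50 0 0 0" --pt "0 0 0 0 0 0 0" --pt "0 0 0 0 0 0 0" --pt "0 0 0 0 0 0 0"

```text
time: 62.35
position: [0.6068, 0.0475, 0.1875]
tcp_rot: [-0.623, 0.782, 0.0, 0.0]
ft_force: [-0.4, -0.1, -0.5]
width: 0.0003
```

```bash
python3 -c "
from meas import *
need(0.659,0.271,0.058,-103)
im=r.read_camera('side');cv2.imwrite('pics/side18.png',im)
it=r.read_camera('top');cv2.imwrite('pics/top18.png',it)
for s in pucks(im,45,'side'): print(np.round(s[:4],3).tolist())
print('topview exp of stack top',proj('top',(0.4455,0.2695,0.135)))
R=-12.85
for p in ((.382,-.258),(.452,-.274),(.519,-.290)):
  d=np.array(p)-[.448,-.273];c,s=math.cos(math.radians(R)),math.sin(math.radians(R));print('tray xy',round(c*d[0]+s*d[1],4),round(-s*d[0]+c*d[1],4))
"
```

```text
t 62.35 pos [0.6068 0.0475 0.1875] h -102.9 tilt 0.03 q6 1.73 w 0.3 F [-0.37 -0.08 -0.45]
NEED az 0.1  tx -229.5 ty -0.6 tz 129.5
[184.524, 332.66, 0.649, 0.266]
[405.047, 194.067, 0.382, -0.258]
[378.461, 181.518, 0.452, -0.274]
[354.61, 169.988, 0.519, -0.29]
topview exp of stack top (np.float64(138.2762108122539), np.float64(273.94712841871484))
tray xy -0.0677 -0.0001
tray xy 0.0041 -0.0001
tray xy 0.073 -0.0008
```

View pics/side18.png

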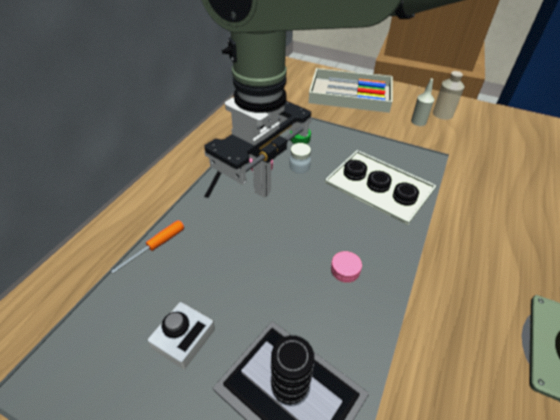

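View pics/top18.png

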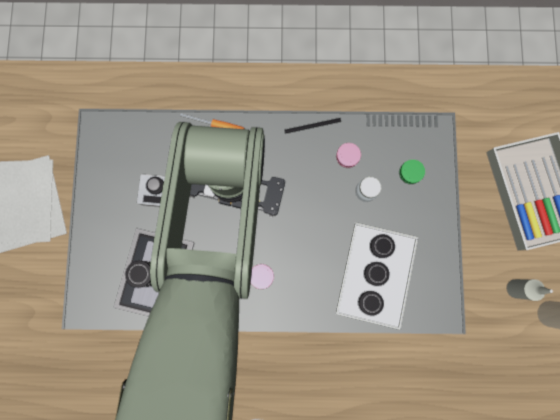

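The final views show the stack top at (292,355) in the side picture and (138,273) in the top picture (predicted (138,274)). The three shells are in the tray within x ±73 mm and y ±1 mm, the button is released, the jar is in place at (370,188), and the arm is clear. I hand in.

```bash
python3 -c "
from station import r
print(r.sign_off())"
```

```text
the job is handed in; nothing more can be done
None
```

I finished the job and handed it in at about 62 s of the 210 s allowed; sign-off returned no verdict.

- **Plate:** it lies on the tablet, centred to about 1–2 mm, with its heading within 0.1° of the tablet's in the side camera.
- **Weights:** seven black weights were present. Lifting showed four filled (-3.9 to -4.8 N) and three empty (about -1.3 to -1.4 N). One empty first read -0.2 N while the arm was still settling, then -1.4 N.
- **Stack:** the four filled weights stand in one straight stack on the ring. Its top ring is within about 1 px of the predicted spot in both cameras.
- **Tray:** the three shells lie flat at tray x of about -68, +4 and +73 mm, all within about 1 mm of the tray's long centre line.
- **Button:** I pressed it until the position stalled while the force rose to 12 N, then let it go. It looks released in the final picture.
- **Jar and disturbances:** the jar did not move. One weight was knocked about 4 cm during the run; I measured it again before picking it up. I saw no slip of the grip.
- **Disagreements:** the two cameras differ by about 2–3 mm, and by 3.8 mm at the button, which had no effect on the result.

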